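# Change the batch of studs in the gilder's pot

## Task

Change the batch in the gilder's pot. First gather the stray white studs from the leather pad into the blue cup; then lift the green pot by its handle, tip its gilded studs out into the wooden tray and stand the pot upright on its green mat again; then lift the cup by its handle, pour all the white studs over into the empty pot and stand the cup upright on its blue mat. Leave every stud in its right container, both pans fully on their mats, and do not disturb the knife and the jar.

Things in the scene. Friction and masses are not known exactly. Their poses are not given: they have to be found in the camera images.
- pot: the green pot: an open conical pan of enamelled steel, 46 mm high, outer radius 30 mm at the foot growing straight to 56 mm at the rim (walls 3.5 mm), solid foot 8 mm thick, 0.18 to 0.29 kg, with a level black bar handle along its own -x. Origin: centre of the underside; z up
- cup: the blue cup, same shape as the pot: an open conical pan of enamelled steel, 46 mm high, outer radius 30 mm at the foot growing straight to 56 mm at the rim (walls 3.5 mm), solid foot 8 mm thick, 0.18 to 0.29 kg, with a level black bar handle along its own -x. Origin: centre of the underside; z up
- pot_in (a point): point on the pot's axis, 8 mm above its underside (its inner floor)
- cup_in (a point): point on the cup's axis, 8 mm above its underside (its inner floor)
- pot_grip (a point): the place to grip the pot: on the centreline of its bar handle, 100 mm from the pan's axis along its own -x, 40 mm above its underside. The bar is round, 16 mm thick, and runs level from 52 to 130 mm from the axis
- cup_grip (a point): the place to grip the cup: on the centreline of its bar handle, 100 mm from the pan's axis along its own -x, 40 mm above its underside. The bar is round, 16 mm thick, and runs level from 52 to 130 mm from the axis
- pot_mat: the pot's place: a fixed green round mat, radius 62 mm, 3 mm thick; origin centre of its underside, on the bench. Pot and cup mats lie left and right of the middle, either way round
- cup_mat: the cup's place: a fixed blue round felt mat, radius 62 mm, 3 mm thick; origin centre of its underside, on the bench
- tray: fixed open wooden tray, 120 (own x) x 160 (own y) mm outside, 30 mm high, walls and floor 5 mm; origin centre of its underside, on the bench
- pad: fixed dark leather gilder's pad, 130 (own x) x 210 (own y) mm, 6 mm thick, on which the stray white studs lie at the start; origin centre of its underside
- knife: a loose gilder's palette knife lying on the bench beyond the tray, bystander; origin in the middle of it, on its underside
- jar: a loose jar of red clay, radius 26 mm, 75 mm high, black cap, standing beyond the tray, bystander; origin centre of the underside
- gold1: gilded cast square stud, 18 x 18 x 14 mm with a small dome on top, 11 g; origin at its centre, z through the 14 mm thickness; in the pot at the start, or absent (2 to 4 of the four are there)
- gold2: gilded cast square stud, 18 x 18 x 14 mm with a small dome on top, 11 g; origin at its centre, z through the 14 mm thickness; in the pot at the start, or absent (2 to 4 of the four are there)
- gold3: gilded cast square stud, 18 x 18 x 14 mm with a small dome on top, 11 g; origin at its centre, z through the 14 mm thickness; in the pot at the start, or absent (2 to 4 of the four are there)
- gold4: gilded cast square stud, 18 x 18 x 14 mm with a small dome on top, 11 g; origin at its centre, z through the 14 mm thickness; in the pot at the start, or absent (2 to 4 of the four are there)
- white1: white cast square stud, 18 x 18 x 14 mm with a small dome on top, 11 g; origin at its centre, z through the 14 mm thickness; in the cup at the start, or absent (1 or 2 of white1-2 are there)
- white2: white cast square stud, 18 x 18 x 14 mm with a small dome on top, 11 g; origin at its centre, z through the 14 mm thickness; in the cup at the start, or absent (1 or 2 of white1-2 are there)
- white3: white cast square stud, 18 x 18 x 14 mm with a small dome on top, 11 g; origin at its centre, z through the 14 mm thickness; lying on the pad at the start, or absent (4 to 6 of white3-8 are there)
- white4: white cast square stud, 18 x 18 x 14 mm with a small dome on top, 11 g; origin at its centre, z through the 14 mm thickness; lying on the pad at the start, or absent (4 to 6 of white3-8 are there)
- white5: white cast square stud, 18 x 18 x 14 mm with a small dome on top, 11 g; origin at its centre, z through the 14 mm thickness; lying on the pad at the start, or absent (4 to 6 of white3-8 are there)
- white6: white cast square stud, 18 x 18 x 14 mm with a small dome on top, 11 g; origin at its centre, z through the 14 mm thickness; lying on the pad at the start, or absent (4 to 6 of white3-8 are there)
- white7: white cast square stud, 18 x 18 x 14 mm with a small dome on top, 11 g; origin at its centre, z through the 14 mm thickness; lying on the pad at the start, or absent (4 to 6 of white3-8 are there)
- white8: white cast square stud, 18 x 18 x 14 mm with a small dome on top, 11 g; origin at its centre, z through the 14 mm thickness; lying on the pad at the start, or absent (4 to 6 of white3-8 are there)
Things that resemble listed ones, but are neither listed nor needed, are in the scene too. There is more than one size of the cup; the one meant has the size given above.

How it is judged:
By the outcome, as a careful person would: the job done as asked, in the order asked, and still so for the second after the job is handed in, with the robot touching nothing.
Of gold1, gold2, gold3, gold4 only 2 to 4 are there at a start; the rules pass over those that are not, and their reading is None.
Of white1, white2 only 1 to 2 are there at a start; the rules pass over those that are not, and their reading is None.
Of white3, white4, white5, white6, white7, white8 only 4 to 6 are there at a start; the rules pass over those that are not, and their reading is None.
At some moment in a run one of white3, white4, white5, white6, white7, white8, cup, pot may be knocked a few centimetres aside while the robot is not near it.
It also fails if it takes over 210 s, if anything falls off the work surface, if the arm or the gripper's body presses on something with over 40 N, if the wrist force passes 120 N, or if a joint passes its speed limit or range.

## Robot

A 6-joint arm with a two-finger parallel gripper is mounted at the origin on the work surface. World frame = base frame: x ahead of the robot, y to its left, z up, the work surface at z = 0. Lengths are in m, angles in degrees, forces in N, time in s.
With the tool pointing down it reaches from about 0.25 to 0.725 m from the base axis. Payload 9.7 kg.
Tool frame: the origin (TCP) lies on the centre line of the jaws, within the pads' length; the fingertips stand tip_extent ahead of it and the grasp point (between the pads) lies 3 mm ahead of it (tip_extent is the distance from the TCP to the fingertips, in m); z points along the fingers, y is the line along which they close (so a half turn about z gives the same grasp; the last joint's range is limited). The gripper opens to 85 mm and grips with 20 to 120 N. Pads are 22 mm wide; open, the fingers measure 114 mm over their backs; the gripper's body (76 mm by 85 mm) begins 54 mm behind the grasp point. The pads swing forward as they close: fully open they stand 13 mm farther back than shut.
Start: joints at [70.359, 4.979, 10.078, 95.1, 0, 90], TCP at [0.185, 0.518, 0.253] pointing down, gripper open.
Joint ranges: [-179.16, 179.16], [-48.56, 103.87], [-65.8, 70.77], [-126.05, 130.52], [-82.76, 87.17], [-180, 180]. Speed limits (degrees/s): [127.2, 127.2, 147.25, 180, 180, 180].

## Interface

Orientations are given as [roll, pitch, yaw] about the fixed x, y, z axes, in that order (R = Rz(yaw) Ry(pitch) Rx(roll)).
In Python, from workcell import * gives the robot as it stands.
- The arm moves only by the tool servo_tool, never from a script. Its argument "rows" is a list of rows, each an object with "offset": the shift along the tool's x, y, z as a fraction of full scale, a list of three; "yaw": the turn about the tool's z as a fraction of full scale; "claw": the closure, from 0 (fully open) to 1 (shut). A call has 1 to 12 rows; each row is the pose to reach, as a shift and turn from the pose commanded when the call began, along the tool's axes at that moment, turning the shorter way round; what a row does not reach only later rows make up. Full scale, the value 1, is 0.1 m for a shift and pi rad for a turn. A row lasts 1/8 s, in which the tool goes at most 62.5 mm and 10.7 degrees, less where a joint would pass 70% of its speed; a pose out of reach is approached as far as the arm can. A call with a number of a shift or a turn outside -1 to 1 is refused whole. A call with a gripper value outside its range is refused whole. The fingers move at their own pace and stop on an object; "squeeze" is the grip in N (left out, the last holds). Time passes only in rows, so rows that repeat a pose let the fingers close. It gives the time, the measured TCP pose, the force, the opening and the grip force at its end, in the units of the state.
- get_obs(): the state, without advancing time (a new reading comes with each control period).
- camera(name): name is "scene" or "top" or "wrist"; returns (picture, depth): 400x640x3 uint8, red, green, blue; 400x640 float32, m along the optical axis (not along the pixel's ray), 0 where there is no reading.
- camera_info(name): a dict with "fx", "fy", "cx", "cy" (pixels), "cam_to_world" (4x4, takes a point from camera to world coordinates); the wrist camera has in their place "hand_eye" (4x4, takes a point from camera to tool coordinates, whose origin is the TCP and whose axes are the flange's). Camera axes: x right, y up, looking along -z (the intrinsics and any distortion apply to the point x, -y, -z); pixel columns grow to the right and rows downward; lengths in m; the calibration is good to about 2 mm. A picture is of the moment at which its call begins: read the wrist's pose just before it. camera_info takes no time and is no camera call.
- job_done(): hands the job in; it is judged then, once.
The state is a dict: "time": time; "q": joint angles; "qd": joint speeds; "joint_efforts": joint torques, N m; "ee_pos": TCP position; "tcp_rot": TCP orientation; "wrist_force": force on the tool from outside, world axes, zero at the start; "torque": the same for the moment, N m; "opening": finger opening in m; "grasp_force": force on a finger pad.
Only numpy, scipy, OpenCV 4.12 (cv2) and the standard library are available. Lean on these libraries where they do the work, as an engineer would, in place of code of your own. Each camera call takes 0.05 s, during which the arm holds its last target. There are 200 camera calls.

## Working session

There is one attempt and no reset: what is moved stays moved. The work goes in short steps, Python scripts to look and compute and a tool call to move; the robot and the scene stay as the last step left them, time stands still between calls to the robot, and variables do not carry over. Pictures are saved under pics/ and viewed, at most 14 in all, crops included, and the job is handed in when it is done.

Besides the shell and the picture viewer there is one more tool, called after ">>>" as a command line: name --argument value ..., lists and objects as JSON in quotes. servo_tool: Moves the arm, as the interface text tells. Its arguments: {"type":"object","properties":{"rows":{"type":"array"},"squeeze":{"type":"number"}},"required":["rows"]}

```bash
ls; mkdir -p pics; cat > h.py <<'E'
from workcell import *
import numpy as np, cv2
from scipy.spatial.transform import Rotation as R
def save(img,name): cv2.imwrite('pics/'+name,cv2.cvtColor(img,cv2.COLOR_RGB2BGR))
def world(name,depth,o=None):
    ci=camera_info(name); h,w=depth.shape
    u,v=np.meshgrid(np.arange(w),np.arange(h))
    pts=np.stack([(u-ci['cx'])/ci['fx']*depth,-(v-ci['cy'])/ci['fy']*depth,-depth,np.ones_like(depth)],-1)
    if name=='wrist':
        T=np.eye(4);T[:3,:3]=R.from_euler('xyz',o['tcp_rot'],degrees=True).as_matrix();T[:3,3]=o['ee_pos'];M=T@np.array(ci['hand_eye'])
    else: M=np.array(ci['cam_to_world'])
    return (pts@M.T)[...,:3]
E
python3 - <<'E'
from h import *
o=get_obs();print(o)
for n in('top','scene'):
    i,d=camera(n);save(i,n+'0.png');np.savez(n+'0.npz',i=i,d=d);print({k:(np.round(v,3).tolist() if not isinstance(v,str) else v) for k,v in camera_info(n).items()})
print({k:(np.round(v,3).tolist() if not isinstance(v,str) else v) for k,v in camera_info('wrist').items()})
E
```

```text
pics
{'time': 0.0, 'q': array([ 7.03576065e+01,  5.00923355e+00,  1.00364929e+01,  9.50988727e+01,
       -2.17156340e-03,  8.99998630e+01]), 'qd': array([-0.00292057,  0.07187023, -0.0181362 ,  0.07330633, -0.03666068,
        0.02639353]), 'joint_efforts': array([ 2.44758558e-04, -5.20395827e+01,  4.64800930e+01,  1.63754012e-02,
        9.08142894e-08, -1.75483564e-05]), 'ee_pos': array([0.18482831, 0.51781576, 0.25261921]), 'tcp_rot': array([-1.79928387e+02,  2.17139052e-03,  1.60357746e+02]), 'wrist_force': array([ 0.28825082, -1.09302958, -0.35624932]), 'torque': array([ 0.01219827, -0.01995731, -0.0355451 ]), 'grasp_force': 0.0, 'opening': 0.08564199964728585}
{'fx': 379.274, 'fy': 379.274, 'cx': 317.489, 'cy': 198.145, 'cam_to_world': [[0.006, 0.998, -0.056, 0.427], [-1.0, 0.005, -0.01, -0.134], [-0.01, 0.057, 0.998, 1.223], [0.0, 0.0, 0.0, 1.0]]}
{'fx': 497.356, 'fy': 497.356, 'cx': 312.516, 'cy': 196.518, 'cam_to_world': [[-0.556, -0.436, 0.707, 1.408], [0.831, -0.29, 0.475, 0.476], [-0.003, 0.852, 0.524, 0.756], [0.0, 0.0, 0.0, 1.0]]}
{'fx': 356.609, 'fy': 356.609, 'cx': 329.194, 'cy': 194.066, 'hand_eye': [[-0.002, 0.955, 0.297, 0.076], [1.0, 0.001, 0.001, -0.0], [0.0, 0.297, -0.955, -0.122], [0.0, 0.0, 0.0, 1.0]]}
```

View pics/top0.png

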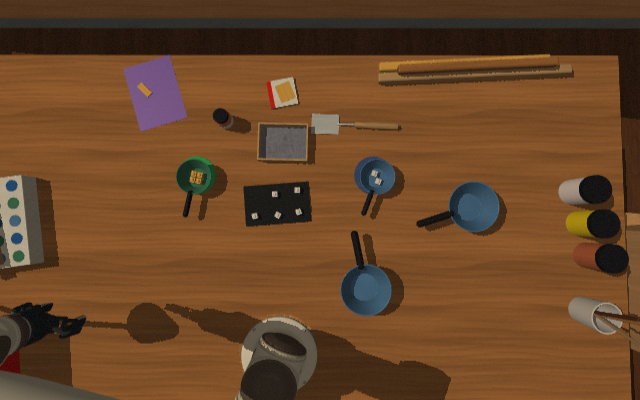

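View pics/scene0.png

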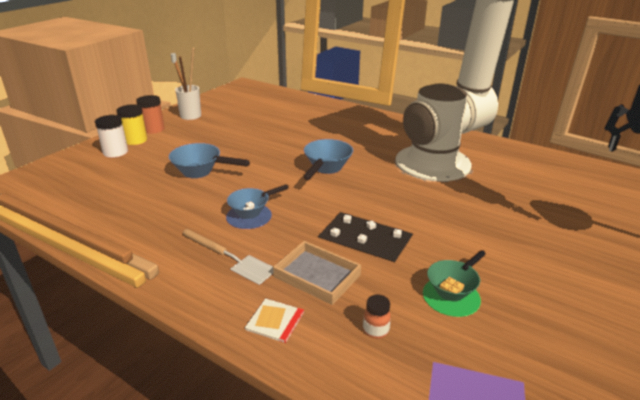

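```bash
python3 -c "
import workcell;print([n for n in dir(workcell) if n[0]!='_'])
print(getattr(workcell,'tip_extent',None))"
```

```text
['PlanningError', 'camera', 'camera_info', 'get_obs', 'job_done', 'tip_extent']
0.022
```

```bash
cat >> h.py <<'E'
def fitc(p):
    A=np.c_[2*p,np.ones(len(p))];s=np.linalg.lstsq(A,(p**2).sum(1),rcond=None)[0]
    return s[:2],np.sqrt(s[2]+s[0]**2+s[1]**2)
def pan(i,W,c0,green,zb=0.003):
    """rim circle (two passes) and handle direction near c0"""
    hsv=cv2.cvtColor(i,cv2.COLOR_RGB2HSV);H=hsv[...,0]
    col=((H>50)&(H<85) if green else (H>95)&(H<120))&(hsv[...,1]>90)
    c=np.array(c0,float)
    near=np.hypot(W[...,0]-c[0],W[...,1]-c[1])<.09
    p=W[near&col&(W[...,2]>zb+.038)&(W[...,2]<zb+.056)][:,:2]
    for _ in range(3):
        c,r=fitc(p);e=abs(np.hypot(*(p-c).T)-r);p=p[e<max(.004,2*np.median(e))]
    d=np.hypot(W[...,0]-c[0],W[...,1]-c[1])
    h=W[(d>.075)&(d<.135)&(W[...,2]>zb+.03)&(W[...,2]<zb+.06)][:,:2]
    v=h.mean(0)-c
    return c,r,np.degrees(np.arctan2(v[1],v[0])),len(p),len(h)
E
python3 - <<'E'
from h import *
z=np.load('top0.npz');i,d=z['i'],z['d'];W=world('top',d)
for n,(u,v) in dict(pot=(197,178),cup=(375,177),bigA=(473,207),bigB=(367,290)).items():
    print(n,W[v,u].round(3),end=' '); c,r,a,k,m=pan(i,W,W[v,u,:2],n=='pot',0.003 if n in('pot','cup') else 0);print(c.round(4),r.round(4),a.round(1),k,m)
hsv=cv2.cvtColor(i,cv2.COLOR_RGB2HSV)
# mats: low z coloured
H=hsv[...,0]
for n,m in dict(pot=(H>50)&(H<85),cup=(H>95)&(H<125)).items():
    u,v=dict(pot=(197,178),cup=(375,177))[n]
    m=m&(hsv[...,1]>90)&(W[...,2]<.012)&(np.hypot(W[...,0]-W[v,u,0],W[...,1]-W[v,u,1])<.1)
    p=W[m][:,:2].astype(np.float32);(c,r)=cv2.minEnclosingCircle(p);print('mat',n,np.round(c,4),round(r,4),len(p))
for n,(u0,u1,v0,v1,zz) in dict(tray=(250,318,115,170,(.02,.045)),pad=(235,320,175,235,(.0035,.011))).items():
    m=np.zeros(d.shape,bool);m[v0:v1,u0:u1]=1
    m&=(W[...,2]>zz[0])&(W[...,2]<zz[1])
    if n=='pad': m&=hsv[...,2]<70
    print(n,cv2.minAreaRect(W[m][:,:2].astype(np.float32)),m.sum())
m=(hsv[...,1]<70)&(hsv[...,2]>140);m[:175]=0;m[235:]=0;m[:,:235]=0;m[:,320:]=0
k,l,s,ce=cv2.connectedComponentsWithStats(m.astype(np.uint8))
for j in range(1,k):print('stud',s[j,4],ce[j].round(1),W[l==j].mean(0).round(4))
for n,(u,v) in dict(jar=(221,117),kn1=(325,124),kn2=(398,127)).items():print(n,W[v,u].round(3))
save(cv2.resize(i[140:330,160:520],None,fx=2,fy=2,interpolation=cv2.INTER_CUBIC),'crop0.png')
E
```

```text
pot [0.557 0.263 0.025] [0.5602 0.2666] 0.0513 169.3 196 92
cup [ 0.564 -0.304  0.018] [ 0.5628 -0.3056] 0.0512 159.7 218 90
bigA [ 0.47  -0.614  0.017] [ 0.4704 -0.5968] 0.0633 106.2 350 10
bigB [ 0.207 -0.279  0.013] [ 0.2161 -0.2679] 0.0637 11.4 435 6
mat pot [0.5711 0.272 ] 0.0616 265
mat cup [ 0.5728 -0.2968] 0.0594 324
tray ((0.6745415925979614, -0.007818318903446198), (0.16041682660579681, 0.12079373747110367), 89.00218200683594) 350
pad ((0.4785315990447998, 0.008019685745239258), (0.12810450792312622, 0.2134537249803543), 4.9407219886779785) 2061
stud 22 [296.8 190. ] [ 0.521  -0.0553  0.0206]
stud 23 [274.  193.9] [0.508  0.0171 0.0209]
stud 23 [298.1 211.8] [ 0.4516 -0.0599  0.0205]
stud 25 [277.2 214.8] [4.412e-01 4.000e-04 6.950e-02]
stud 21 [253.9 215.9] [0.4379 0.0802 0.0211]
jar [0.74  0.176 0.076]
kn1 [ 0.738 -0.144  0.003]
kn2 [ 0.73  -0.382  0.   ]
```

View pics/crop0.png

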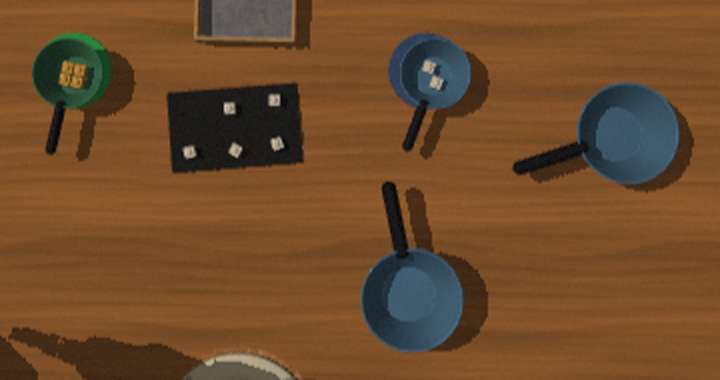

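>>> servo_tool --rows '[{"offset": [-1, -1, 0], "yaw": 0, "claw": 0.5}, {"offset": [-1, -1, 0], "yaw": 0, "claw": 0.5}, {"offset": [-1, -1, 0], "yaw": 0, "claw": 0.5}]'

```text
time: 0.48
ee_pos: [0.2462, 0.3879, 0.2535]
tcp_rot: [180.0, 0.0, 160.2]
wrist_force: [-0.3, 0.4, 0.6]
opening: 0.0426
grasp_force: 0.0
```

>>> servo_tool --rows '[{"offset": [-1, -1, 0], "yaw": 0, "claw": 0.5}, {"offset": [-1, -1, 0], "yaw": 0, "claw": 0.5}, {"offset": [-1, -1, 0], "yaw": 0, "claw": 0.5}]'

```text
time: 0.85
ee_pos: [0.3068, 0.2604, 0.2534]
tcp_rot: [180.0, 0.0, 160.2]
wrist_force: [-0.5, 0.6, -0.1]
opening: 0.0427
grasp_force: 0.0
```

>>> servo_tool --rows '[{"offset": [-1, -1, 0], "yaw": 0, "claw": 0.5}, {"offset": [-1, -1, 0], "yaw": 0, "claw": 0.5}, {"offset": [-1, -1, 0], "yaw": 0, "claw": 0.5}]'

```text
time: 1.23
ee_pos: [0.3676, 0.1323, 0.2532]
tcp_rot: [-180.0, 0.0, 160.2]
wrist_force: [0.1, -0.6, 0.0]
opening: 0.0426
grasp_force: 0.0
```

>>> servo_tool --rows '[{"offset": [-1, -1, 0], "yaw": 0, "claw": 0.5}, {"offset": [-1, -1, 0], "yaw": -0.1, "claw": 0.5}, {"offset": [-1, -1, 0], "yaw": -0.1, "claw": 0.5}, {"offset": [-1, -1, 0], "yaw": -0.1, "claw": 0.5}]'

```text
time: 1.72
ee_pos: [0.4278, 0.0057, 0.2527]
tcp_rot: [-180.0, -0.1, 178.3]
wrist_force: [-0.0, 0.5, -0.3]
opening: 0.0428
grasp_force: 0.0
```

```bash
python3 - <<'E'
from h import *
o=get_obs();print(o['time'],o['q'].round(2),o['ee_pos'].round(4),o['tcp_rot'].round(2),o['opening'])
i,d=camera('wrist');save(i,'w1.png')
W=world('wrist',d,o)
hsv=cv2.cvtColor(i,cv2.COLOR_RGB2HSV)
m=(hsv[...,1]<70)&(hsv[...,2]>140)&(W[...,2]>.012)&(W[...,2]<.035)
k,l,s,ce=cv2.connectedComponentsWithStats(m.astype(np.uint8))
for j in range(1,k):
    if s[j,4]<50: continue
    t=(l==j)&(W[...,2]>.016)
    r=cv2.minAreaRect(W[t][:,:2].astype(np.float32));print('stud',s[j,4],ce[j].round(1),np.round(r[0],4),np.round(r[1],4),round(r[2],1),np.median(W[t][:,2]).round(4))
E
```

```text
1.725 [  0.76 -11.56  -5.76  95.87   0.     2.49] [0.4278 0.0057 0.2527] [-1.8000e+02 -6.0000e-02  1.7827e+02] 0.042819796311308944
stud 335 [403.8 167.9] [0.438  0.0815] [0.0189 0.0181] 16.2 0.0214
stud 329 [332.6 173.4] [0.4413 0.0084] [0.018  0.0184] 61.6 0.0214
stud 328 [269.6 185.1] [ 0.4515 -0.0575] [0.0179 0.0177] 21.4 0.0213
stud 296 [343.5 232.5] [0.5076 0.0183] [0.018  0.0179] 3.1 0.0214
stud 207 [280.6 243.8] [ 0.5204 -0.0524] [0.0172 0.0176] 88.0 0.0212
stud 472 [ 51.4 276.6] [ 0.549  -0.3093] [0.0188 0.0191] 72.8 0.0258
stud 463 [ 67.2 296.2] [ 0.5742 -0.2979] [0.0186 0.0193] 69.6 0.0258
stud 169 [465.1 393.5] [0.7285 0.165 ] [0.0043 0.0202] 43.1 0.0243
```

View pics/w1.png

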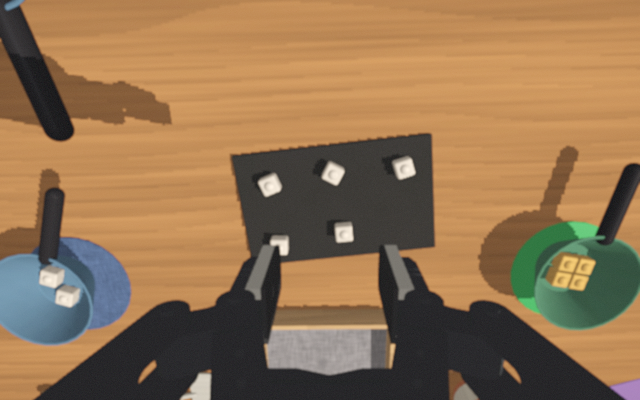

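```bash
cat > plan.py <<'E'
from h import *
import math
def wrap(a): return (a+180)%360-180
class P:
    def __init__(s,pos=None,yaw=None):
        o=get_obs(); s.p=np.array(o['ee_pos'] if pos is None else pos); s.y=o['tcp_rot'][2] if yaw is None else yaw
    def call(s,wps):
        """wps: (x,y,z,yaw,claw,rows)"""
        c,n=math.cos(math.radians(s.y)),math.sin(math.radians(s.y))
        B=np.array([[c,n,0],[n,-c,0],[0,0,-1.]]) # columns: tool axes
        out=[]
        for x,y,z,w,g,k in wps:
            f=np.round(B.T@(np.array([x,y,z])-s.p)/.1,2); t=round(-wrap(w-s.y)/180,3)
            out.append(f'{k} x [{f[0]},{f[1]},{f[2]}] yaw {t} claw {g}'+('  !!' if abs(f).max()>1 else ''))
        print(' | '.join(out)); s.p=s.p+B@f*.1; s.y=wrap(s.y-t*180)
    def go(s,x,y,z,w,g):
        T=np.array([x,y,z])
        while 1:
            c,n=math.cos(math.radians(s.y)),math.sin(math.radians(s.y))
            B=np.array([[c,n,0],[n,-c,0],[0,0,-1.]]); d=T-s.p; f=abs(B.T@d).max()/.1
            dw=wrap(w-s.y); k=max(1,math.ceil(f-.02)); q=s.p+d/k
            s.call([(*q,s.y+dw/k,g,max(math.ceil(np.linalg.norm(d/k)/.06),math.ceil(abs(dw/k)/10.5)))])
            if k==1: break
E
python3 - <<'E'
from plan import *
p=P();C=(.5635,-.304)
for x,y,w in [(.5206,-.0530,178),(.4515,-.0578,201.4)]:
    print('--');p.go(x,y,.10,w,.5)
    p.call([(x,y,.031,w,.5,2),(x,y,.031,w,.85,3),(x,y,.10,w,.85,2)])
    p.go(*C,.10,w,.85)
    p.call([(*C,.068,w,.85,1),(*C,.068,w,.5,3),(*C,.10,w,.5,1)])
E
```

```text
--
2 x [-0.48,-0.28,0.76] yaw 0.0 claw 0.5
2 x [-0.47,-0.29,0.77] yaw 0.001 claw 0.5
2 x [-0.0,0.0,0.69] yaw -0.0 claw 0.5 | 3 x [-0.0,0.0,0.69] yaw -0.0 claw 0.85 | 2 x [-0.0,0.0,-0.0] yaw -0.0 claw 0.85
2 x [-0.17,-0.83,-0.0] yaw -0.0 claw 0.85
2 x [-0.17,-0.83,-0.0] yaw -0.0 claw 0.85
2 x [-0.18,-0.83,-0.0] yaw -0.0 claw 0.85
1 x [0.0,0.0,0.32] yaw -0.0 claw 0.85 | 3 x [0.0,0.0,0.32] yaw -0.0 claw 0.5 | 1 x [0.0,0.0,-0.0] yaw -0.0 claw 0.5
--
2 x [0.4,0.81,-0.0] yaw -0.043 claw 0.5
2 x [0.29,0.85,-0.0] yaw -0.044 claw 0.5
2 x [0.17,0.89,-0.0] yaw -0.043 claw 0.5
2 x [0.0,-0.0,0.69] yaw -0.0 claw 0.5 | 3 x [0.0,-0.0,0.69] yaw -0.0 claw 0.85 | 2 x [0.0,-0.0,-0.0] yaw -0.0 claw 0.85
2 x [-0.05,-0.9,-0.0] yaw -0.0 claw 0.85
2 x [-0.05,-0.9,-0.0] yaw -0.0 claw 0.85
2 x [-0.04,-0.9,-0.0] yaw -0.0 claw 0.85
1 x [-0.0,-0.0,0.32] yaw -0.0 claw 0.85 | 3 x [-0.0,-0.0,0.32] yaw -0.0 claw 0.5 | 1 x [-0.0,-0.0,-0.0] yaw -0.0 claw 0.5
```

>>> servo_tool --rows '[{"offset": [-0.48, -0.28, 0.76], "yaw": 0, "claw": 0.5}, {"offset": [-0.48, -0.28, 0.76], "yaw": 0, "claw": 0.5}, {"offset": [-0.95, -0.57, 0.9], "yaw": 0, "claw": 0.5}, {"offset": [-0.95, -0.57, 0.9], "yaw": 0, "claw": 0.5}]' --squeeze 40

```text
time: 2.28
ee_pos: [0.5214, -0.0528, 0.1603]
tcp_rot: [180.0, -0.2, 178.2]
wrist_force: [-0.9, 1.6, -0.1]
opening: 0.0424
grasp_force: 0.0
```

>>> servo_tool --rows '[{"offset": [0, 0, 0.63], "yaw": 0, "claw": 0.5}, {"offset": [0, 0, 1], "yaw": 0, "claw": 0.5}, {"offset": [0, 0, 1], "yaw": 0, "claw": 0.5}]'

```text
time: 2.65
ee_pos: [0.5184, -0.0514, 0.0613]
tcp_rot: [180.0, -0.3, 178.4]
wrist_force: [-0.9, -0.9, -0.2]
opening: 0.0428
grasp_force: 0.0
```

>>> servo_tool --rows '[{"offset": [0, 0, 0.32], "yaw": 0, "claw": 0.5}, {"offset": [0, 0, 0.32], "yaw": 0, "claw": 1}, {"offset": [0, 0, 0.32], "yaw": 0, "claw": 1}, {"offset": [0, 0, 0.32], "yaw": 0, "claw": 1}]'

```text
time: 3.15
ee_pos: [0.5214, -0.0528, 0.0332]
tcp_rot: [-180.0, 0.1, 178.4]
wrist_force: [0.9, 0.8, 5.4]
opening: 0.0163
grasp_force: 43.2
```

>>> servo_tool --rows '[{"offset": [0, 0, -0.35], "yaw": 0, "claw": 1}, {"offset": [0, 0, -0.69], "yaw": 0, "claw": 1}]'

```text
time: 3.4
ee_pos: [0.5206, -0.0529, 0.1021]
tcp_rot: [-180.0, 0.0, 178.3]
wrist_force: [0.7, -0.4, -0.2]
opening: 0.0165
grasp_force: 42.4
```

>>> servo_tool --rows '[{"offset": [-0.17, -0.83, 0], "yaw": 0, "claw": 1}, {"offset": [-0.17, -0.83, 0], "yaw": 0, "claw": 1}]'

```text
time: 3.65
ee_pos: [0.5359, -0.1385, 0.1019]
tcp_rot: [-179.9, 0.1, 178.3]
wrist_force: [-0.6, 0.3, 0.6]
opening: 0.0166
grasp_force: 42.4
```

>>> servo_tool --rows '[{"offset": [-0.17, -0.83, 0], "yaw": 0, "claw": 1}, {"offset": [-0.17, -0.83, 0], "yaw": 0, "claw": 1}]'

```text
time: 3.9
ee_pos: [0.5499, -0.2223, 0.1006]
tcp_rot: [-180.0, 0.0, 178.2]
wrist_force: [0.4, 0.5, 0.6]
opening: 0.0163
grasp_force: 42.4
```

>>> servo_tool --rows '[{"offset": [-0.18, -0.83, 0], "yaw": 0, "claw": 1}, {"offset": [-0.18, -0.83, 0], "yaw": 0, "claw": 1}]'

```text
time: 4.15
ee_pos: [0.5654, -0.3055, 0.1002]
tcp_rot: [-180.0, -0.0, 178.2]
wrist_force: [0.7, -0.1, -0.7]
opening: 0.0167
grasp_force: 42.4
```

>>> servo_tool --rows '[{"offset": [0, 0, 0.32], "yaw": 0, "claw": 1}, {"offset": [0, 0, 0.32], "yaw": 0, "claw": 0.6}, {"offset": [0, 0, 0.32], "yaw": 0, "claw": 0.5}, {"offset": [0, 0, 0], "yaw": 0, "claw": 0.5}]'

```text
time: 4.65
ee_pos: [0.5646, -0.3022, 0.0998]
tcp_rot: [179.9, -0.1, 178.4]
wrist_force: [-0.3, -0.1, -0.5]
opening: 0.0426
grasp_force: 0.0
```

```bash
cat > studs.py <<'E'
from plan import *
def whites(cam='top'):
    o=get_obs();i,d=camera(cam);W=world(cam,d,o);hsv=cv2.cvtColor(i,cv2.COLOR_RGB2HSV)
    m=(hsv[...,1]<70)&(hsv[...,2]>140)&(W[...,2]>.012)&(W[...,2]<.06)&(W[...,0]>.38)&(W[...,0]<.63)&(abs(W[...,1])<.38)
    k,l,s,ce=cv2.connectedComponentsWithStats(m.astype(np.uint8))
    for j in range(1,k):
        if s[j,4]>8:
            r=cv2.minAreaRect(W[l==j][:,:2].astype(np.float32));print('w',s[j,4],np.round(r[0],4),np.round(r[1],3),round(r[2],1))
    return i,W
E
python3 - <<'E'
from studs import *
o=get_obs();print(o['ee_pos'],o['tcp_rot'])
i,W=whites();
for c,g in (((.5635,-.304),0),((.561,.267),1)): print(pan(i,W,c,g))
p=P();C=(.5635,-.304)
for x,y,w in [(.4515,-.0578,201.4),(.5076,.0178,183.1)]:
    print('--');p.go(x,y,.10,w,.5)
    p.call([(x,y,.035,w,.5,2),(x,y,.035,w,.85,3),(x,y,.10,w,.85,2)])
    p.go(*C,.10,w,.85)
    p.call([(*C,.068,w,.85,1),(*C,.068,w,.5,3),(*C,.10,w,.5,1)])
E
```

```text
[ 0.56460754 -0.30222841  0.09979779] [ 1.79919213e+02 -1.48965710e-01  1.78395384e+02]
w 20 [0.5077 0.0174] [0.013 0.013] 1.3
w 22 [ 0.452  -0.0598] [0.014 0.015] 18.7
w 22 [0.4418 0.007 ] [0.015 0.016] 63.3
w 21 [0.4374 0.08  ] [0.013 0.013] 0.2
(array([ 0.56846812, -0.29246197]), np.float64(0.03964953197638478), np.float64(nan), 31, 0)
(array([0.56017453, 0.26652705]), np.float64(0.05154529693546537), np.float64(169.12780903908984), 196, 92)
--
2 x [0.41,0.81,0.02] yaw -0.043 claw 0.5
2 x [0.29,0.85,0.02] yaw -0.042 claw 0.5
2 x [0.18,0.89,0.02] yaw -0.043 claw 0.5
2 x [-0.0,-0.0,0.65] yaw 0.0 claw 0.5 | 3 x [-0.0,-0.0,0.65] yaw 0.0 claw 0.85 | 2 x [-0.0,-0.0,0.0] yaw 0.0 claw 0.85
2 x [-0.05,-0.9,0.0] yaw 0.0 claw 0.85
2 x [-0.05,-0.9,0.0] yaw 0.0 claw 0.85
2 x [-0.04,-0.9,0.0] yaw 0.0 claw 0.85
1 x [-0.0,-0.0,0.32] yaw 0.0 claw 0.85 | 3 x [-0.0,-0.0,0.32] yaw 0.0 claw 0.5 | 1 x [-0.0,-0.0,0.0] yaw 0.0 claw 0.5
--
2 x [-0.16,0.8,0.0] yaw 0.025 claw 0.5
2 x [-0.1,0.81,0.0] yaw 0.026 claw 0.5
2 x [-0.04,0.81,0.0] yaw 0.025 claw 0.5
2 x [0.03,0.82,0.0] yaw 0.026 claw 0.5
2 x [-0.0,-0.0,0.65] yaw -0.0 claw 0.5 | 3 x [-0.0,-0.0,0.65] yaw -0.0 claw 0.85 | 2 x [-0.0,-0.0,0.0] yaw -0.0 claw 0.85
2 x [-0.1,-0.81,0.0] yaw -0.0 claw 0.85
2 x [-0.1,-0.81,0.0] yaw -0.0 claw 0.85
2 x [-0.09,-0.81,0.0] yaw -0.0 claw 0.85
2 x [-0.1,-0.81,0.0] yaw -0.0 claw 0.85
1 x [0.0,-0.0,0.32] yaw -0.0 claw 0.85 | 3 x [0.0,-0.0,0.32] yaw -0.0 claw 0.5 | 1 x [0.0,-0.0,0.0] yaw -0.0 claw 0.5h.py:27: RuntimeWarning: Mean of empty slice.
  v=h.mean(0)-c
  ret = um.true_divide(
```

>>> servo_tool --rows '[{"offset": [0.41, 0.81, 0.02], "yaw": -0.043, "claw": 0.5}, {"offset": [0.41, 0.81, 0.02], "yaw": -0.043, "claw": 0.5}]'

```text
time: 4.95
ee_pos: [0.5262, -0.2191, 0.0999]
tcp_rot: [-180.0, 0.1, -173.7]
wrist_force: [1.1, -0.9, 0.4]
opening: 0.0429
grasp_force: 0.0
```

>>> servo_tool --rows '[{"offset": [0.29, 0.85, 0.02], "yaw": -0.042, "claw": 0.5}, {"offset": [0.29, 0.85, 0.02], "yaw": -0.042, "claw": 0.5}]'

```text
time: 5.2
ee_pos: [0.4881, -0.1374, 0.098]
tcp_rot: [-180.0, 0.1, -166.1]
wrist_force: [0.4, 0.1, -0.1]
opening: 0.0429
grasp_force: 0.0
```

>>> servo_tool --rows '[{"offset": [0.18, 0.89, 0.02], "yaw": -0.043, "claw": 0.5}, {"offset": [0.18, 0.89, 0.02], "yaw": -0.043, "claw": 0.5}, {"offset": [0.18, 0.89, 0.02], "yaw": -0.043, "claw": 0.5}]'

```text
time: 5.58
ee_pos: [0.4503, -0.0558, 0.0962]
tcp_rot: [-179.9, 0.2, -158.4]
wrist_force: [0.2, -0.5, 0.1]
opening: 0.0428
grasp_force: 0.0
```

>>> servo_tool --rows '[{"offset": [0, 0, 0.4], "yaw": 0, "claw": 0.5}, {"offset": [0, 0, 0.65], "yaw": 0, "claw": 0.5}, {"offset": [0, 0, 0.65], "yaw": 0, "claw": 1}, {"offset": [0, 0, 0.65], "yaw": 0, "claw": 1}, {"offset": [0, 0, 0.65], "yaw": 0, "claw": 1}, {"offset": [0, 0, 0.3], "yaw": 0, "claw": 1}, {"offset": [0, 0, 0], "yaw": 0, "claw": 1}]'

```text
time: 6.45
ee_pos: [0.4504, -0.0575, 0.0958]
tcp_rot: [-180.0, 0.0, -158.6]
wrist_force: [-0.2, 0.0, -0.4]
opening: 0.0169
grasp_force: 42.5
```

>>> servo_tool --rows '[{"offset": [-0.05, -0.9, 0], "yaw": 0, "claw": 1}, {"offset": [-0.05, -0.9, 0], "yaw": 0, "claw": 1}]'

```text
time: 6.7
ee_pos: [0.4891, -0.1414, 0.0955]
tcp_rot: [-179.9, 0.1, -158.6]
wrist_force: [-0.7, 0.5, 0.1]
opening: 0.0169
grasp_force: 42.5
```

>>> servo_tool --rows '[{"offset": [-0.05, -0.9, 0], "yaw": 0, "claw": 1}, {"offset": [-0.05, -0.9, 0], "yaw": 0, "claw": 1}]'

```text
time: 6.95
ee_pos: [0.5262, -0.224, 0.0947]
tcp_rot: [-179.9, 0.0, -158.7]
wrist_force: [0.3, 0.4, -0.5]
opening: 0.0166
grasp_force: 42.5
```

>>> servo_tool --rows '[{"offset": [-0.04, -0.9, 0], "yaw": 0, "claw": 1}, {"offset": [-0.04, -0.9, 0], "yaw": 0, "claw": 1}]'

```text
time: 7.2
ee_pos: [0.5626, -0.3064, 0.0944]
tcp_rot: [-180.0, 0.0, -158.7]
wrist_force: [-0.3, -0.0, -1.2]
opening: 0.0168
grasp_force: 42.5
```

>>> servo_tool --rows '[{"offset": [0, 0, 0.32], "yaw": 0, "claw": 1}, {"offset": [0, 0, 0.32], "yaw": 0, "claw": 0.6}, {"offset": [0, 0, 0.32], "yaw": 0, "claw": 0.5}, {"offset": [0, 0, 0], "yaw": 0, "claw": 0.5}]'

```text
time: 7.7
ee_pos: [0.5609, -0.3029, 0.0932]
tcp_rot: [179.8, -0.1, -158.6]
wrist_force: [0.4, -0.1, 0.6]
opening: 0.0426
grasp_force: 0.0
```

>>> servo_tool --rows '[{"offset": [-0.16, 0.8, 0], "yaw": 0.025, "claw": 0.5}, {"offset": [-0.16, 0.8, 0], "yaw": 0.025, "claw": 0.5}]'

```text
time: 7.95
ee_pos: [0.5475, -0.2212, 0.096]
tcp_rot: [-180.0, 0.1, -163.1]
wrist_force: [0.4, -0.7, 0.8]
opening: 0.0429
grasp_force: 0.0
```

>>> servo_tool --rows '[{"offset": [-0.1, 0.81, 0], "yaw": 0.026, "claw": 0.5}, {"offset": [-0.1, 0.81, 0], "yaw": 0.026, "claw": 0.5}]'

```text
time: 8.2
ee_pos: [0.5333, -0.1406, 0.0953]
tcp_rot: [-180.0, 0.1, -167.7]
wrist_force: [0.0, -0.3, 0.1]
opening: 0.0426
grasp_force: 0.0
```

```bash
python3 - <<'E' 2>/dev/null
from studs import *
o=get_obs();print(o['time'],o['ee_pos'],o['tcp_rot'])
i,W=whites('top');
for c,g in (((.5635,-.304),0),((.561,.267),1)): print(pan(i,W,c,g))
p=P();C=(.5635,-.304)
for x,y,w in [(.5076,.0178,183.1),(.4415,.0080,151.6)]:
    print('--');p.go(x,y,.10,w,.5)
    p.call([(x,y,.035,w,.5,2),(x,y,.035,w,.85,3),(x,y,.10,w,.85,2)])
    p.go(*C,.10,w,.85)
    p.call([(*C,.068,w,.85,1),(*C,.068,w,.5,3),(*C,.10,w,.5,1)])
E
```

```text
8.2 [ 0.53326546 -0.14062956  0.09528642] [-1.79979881e+02  5.74824469e-02 -1.67670758e+02]
w 73 [ 0.5629 -0.3058] [0.035 0.035] 70.6
w 20 [0.5076 0.0175] [0.013 0.013] 0.5
w 22 [0.4416 0.0068] [0.014 0.016] 62.6
w 21 [0.4375 0.0802] [0.013 0.013] 0.3
(array([ 0.56275036, -0.30562605]), np.float64(0.051378238344785214), np.float64(159.73097399491562), 206, 89)
(array([0.56009395, 0.26642406]), np.float64(0.051478855323040716), np.float64(169.08088315673936), 194, 91)
--
2 x [-0.04,0.8,-0.02] yaw 0.026 claw 0.5
2 x [0.02,0.8,-0.03] yaw 0.026 claw 0.5
2 x [-0.0,-0.0,0.65] yaw -0.0 claw 0.5 | 3 x [-0.0,-0.0,0.65] yaw -0.0 claw 0.85 | 2 x [-0.0,-0.0,0.0] yaw -0.0 claw 0.85
2 x [-0.1,-0.81,0.0] yaw -0.0 claw 0.85
2 x [-0.1,-0.81,0.0] yaw -0.0 claw 0.85
2 x [-0.1,-0.81,0.0] yaw -0.0 claw 0.85
2 x [-0.09,-0.82,0.0] yaw -0.0 claw 0.85
1 x [-0.0,0.0,0.32] yaw -0.0 claw 0.85 | 3 x [-0.0,0.0,0.32] yaw -0.0 claw 0.5 | 1 x [-0.0,0.0,0.0] yaw -0.0 claw 0.5
--
2 x [0.26,0.8,0.0] yaw 0.044 claw 0.5
2 x [0.37,0.75,0.0] yaw 0.044 claw 0.5
2 x [0.47,0.69,0.0] yaw 0.043 claw 0.5
2 x [0.56,0.63,0.0] yaw 0.044 claw 0.5
2 x [0.0,-0.0,0.65] yaw -0.0 claw 0.5 | 3 x [0.0,-0.0,0.65] yaw -0.0 claw 0.85 | 2 x [0.0,-0.0,0.0] yaw -0.0 claw 0.85
2 x [-0.85,-0.72,0.0] yaw -0.0 claw 0.85
2 x [-0.85,-0.72,0.0] yaw -0.0 claw 0.85
2 x [-0.86,-0.73,0.0] yaw -0.0 claw 0.85
1 x [0.0,0.0,0.32] yaw -0.0 claw 0.85 | 3 x [0.0,0.0,0.32] yaw -0.0 claw 0.5 | 1 x [0.0,0.0,0.0] yaw -0.0 claw 0.5
```

>>> servo_tool --rows '[{"offset": [-0.04, 0.8, -0.02], "yaw": 0.026, "claw": 0.5}, {"offset": [-0.04, 0.8, -0.02], "yaw": 0.026, "claw": 0.5}]'

```text
time: 8.5
ee_pos: [0.5205, -0.0625, 0.097]
tcp_rot: [-180.0, 0.1, -172.4]
wrist_force: [0.9, -1.2, -0.7]
opening: 0.0428
grasp_force: 0.0
```

>>> servo_tool --rows '[{"offset": [0.02, 0.8, -0.03], "yaw": 0.026, "claw": 0.5}, {"offset": [0.02, 0.8, -0.03], "yaw": 0.026, "claw": 0.5}, {"offset": [0.02, 0.8, -0.03], "yaw": 0.026, "claw": 0.5}]'

```text
time: 8.88
ee_pos: [0.5085, 0.0153, 0.0997]
tcp_rot: [-180.0, 0.0, -177.0]
wrist_force: [0.3, -0.9, 0.4]
opening: 0.0423
grasp_force: 0.0
```

>>> servo_tool --rows '[{"offset": [0, 0, 0.4], "yaw": 0, "claw": 0.5}, {"offset": [0, 0, 0.64], "yaw": 0, "claw": 0.5}, {"offset": [0, 0, 0.64], "yaw": 0, "claw": 1}, {"offset": [0, 0, 0.64], "yaw": 0, "claw": 1}, {"offset": [0, 0, 0.64], "yaw": 0, "claw": 1}, {"offset": [0, 0, 0.3], "yaw": 0, "claw": 1}, {"offset": [0, 0, 0], "yaw": 0, "claw": 1}]'

```text
time: 9.75
ee_pos: [0.5084, 0.015, 0.1012]
tcp_rot: [-180.0, 0.1, -177.1]
wrist_force: [-0.7, -0.3, -0.2]
opening: 0.0165
grasp_force: 41.6
```

>>> servo_tool --rows '[{"offset": [-0.1, -0.81, 0], "yaw": 0, "claw": 1}, {"offset": [-0.1, -0.81, 0], "yaw": 0, "claw": 1}]'

```text
time: 10.0
ee_pos: [0.523, -0.0675, 0.1007]
tcp_rot: [-179.9, 0.1, -177.2]
wrist_force: [-0.6, 0.9, -0.1]
opening: 0.0168
grasp_force: 41.7
```

>>> servo_tool --rows '[{"offset": [-0.1, -0.81, 0], "yaw": 0, "claw": 1}, {"offset": [-0.1, -0.81, 0], "yaw": 0, "claw": 1}]'

```text
time: 10.25
ee_pos: [0.5364, -0.1482, 0.0996]
tcp_rot: [-180.0, 0.0, -177.3]
wrist_force: [-0.0, 0.8, -0.9]
opening: 0.0162
grasp_force: 41.7
```

>>> servo_tool --rows '[{"offset": [-0.1, -0.81, 0], "yaw": 0, "claw": 1}, {"offset": [-0.1, -0.81, 0], "yaw": 0, "claw": 1}]'

```text
time: 10.5
ee_pos: [0.5503, -0.2283, 0.0994]
tcp_rot: [-180.0, 0.0, -177.2]
wrist_force: [-0.3, 0.1, -0.1]
opening: 0.0167
grasp_force: 41.7
```

>>> servo_tool --rows '[{"offset": [-0.09, -0.82, 0], "yaw": 0, "claw": 1}, {"offset": [-0.09, -0.82, 0], "yaw": 0, "claw": 1}, {"offset": [-0.09, -0.82, 0], "yaw": 0, "claw": 1}]'

```text
time: 10.88
ee_pos: [0.5632, -0.3078, 0.0989]
tcp_rot: [180.0, -0.0, -177.2]
wrist_force: [0.8, -0.1, 0.4]
opening: 0.0168
grasp_force: 41.7
```

>>> servo_tool --rows '[{"offset": [0, 0, 0.27], "yaw": 0, "claw": 1}, {"offset": [0, 0, 0.27], "yaw": 0, "claw": 0.65}, {"offset": [0, 0, 0.27], "yaw": 0, "claw": 0.5}, {"offset": [0, 0, 0], "yaw": 0, "claw": 0.5}]'

```text
time: 11.38
ee_pos: [0.5627, -0.3064, 0.0989]
tcp_rot: [179.9, -0.1, -177.1]
wrist_force: [0.8, 0.5, 0.7]
opening: 0.043
grasp_force: 0.0
```

>>> servo_tool --rows '[{"offset": [0.26, 0.8, 0], "yaw": 0.044, "claw": 0.5}, {"offset": [0.26, 0.8, 0], "yaw": 0.044, "claw": 0.5}]'

```text
time: 11.62
ee_pos: [0.5329, -0.2267, 0.101]
tcp_rot: [180.0, 0.1, 174.9]
wrist_force: [0.1, -0.6, 0.3]
opening: 0.0424
grasp_force: 0.0
```

>>> servo_tool --rows '[{"offset": [0.37, 0.75, 0], "yaw": 0.044, "claw": 0.5}, {"offset": [0.37, 0.75, 0], "yaw": 0.044, "claw": 0.5}]'

```text
time: 11.88
ee_pos: [0.5024, -0.1485, 0.1008]
tcp_rot: [180.0, 0.1, 167.0]
wrist_force: [0.4, -1.1, 0.1]
opening: 0.0425
grasp_force: 0.0
```

```bash
python3 - <<'E' 2>/dev/null
from studs import *
o=get_obs();print(o['time'],o['ee_pos'],o['tcp_rot'])
i,W=whites('top');
for c,g in (((.5635,-.304),0),((.561,.267),1)): print(pan(i,W,c,g))
p=P();C=(.5635,-.304)
for x,y,w in [(.4415,.0080,151.6),(.4378,.0812,196.2)]:
    print('--');p.go(x,y,.10,w,.5)
    p.call([(x,y,.035,w,.5,2),(x,y,.035,w,.85,3),(x,y,.10,w,.85,2)])
    p.go(*C,.10,w,.85)
    p.call([(*C,.073,w,.85,1),(*C,.073,w,.5,3),(*C,.10,w,.5,1)])
E
```

```text
11.875 [ 0.50237369 -0.14853066  0.10080964] [1.79983092e+02 8.87176864e-02 1.67046611e+02]
w 55 [ 0.5672 -0.3062] [0.032 0.025] 73.2
w 15 [ 0.5471 -0.3105] [0.016 0.01 ] 53.7
w 23 [0.4416 0.0067] [0.014 0.015] 63.2
w 20 [0.4374 0.08  ] [0.014 0.013] 89.7
(array([ 0.56207019, -0.30535412]), np.float64(0.051750424022481784), np.float64(159.72211153366558), 143, 89)
(array([0.56018796, 0.26616064]), np.float64(0.05135732535266882), np.float64(169.0528833835832), 196, 92)
--
2 x [0.47,0.69,0.0] yaw 0.043 claw 0.5
2 x [0.56,0.62,0.01] yaw 0.044 claw 0.5
2 x [-0.0,0.0,0.65] yaw -0.0 claw 0.5 | 3 x [-0.0,0.0,0.65] yaw -0.0 claw 0.85 | 2 x [-0.0,0.0,-0.0] yaw -0.0 claw 0.85
2 x [-0.85,-0.72,-0.0] yaw -0.0 claw 0.85
2 x [-0.86,-0.72,-0.0] yaw -0.0 claw 0.85
2 x [-0.85,-0.72,-0.0] yaw -0.0 claw 0.85
1 x [-0.0,0.0,0.27] yaw -0.0 claw 0.85 | 3 x [-0.0,0.0,0.27] yaw -0.0 claw 0.5 | 1 x [-0.0,0.0,-0.0] yaw -0.0 claw 0.5
--
3 x [0.98,0.93,-0.0] yaw -0.083 claw 0.5
2 x [0.47,0.77,-0.0] yaw -0.055 claw 0.5
2 x [0.33,0.84,-0.0] yaw -0.055 claw 0.5
2 x [0.19,0.88,-0.0] yaw -0.055 claw 0.5
2 x [-0.0,-0.0,0.65] yaw -0.0 claw 0.5 | 3 x [-0.0,-0.0,0.65] yaw -0.0 claw 0.85 | 2 x [-0.0,-0.0,-0.0] yaw -0.0 claw 0.85
2 x [-0.03,-0.81,-0.0] yaw -0.0 claw 0.85
2 x [-0.03,-0.81,-0.0] yaw -0.0 claw 0.85
2 x [-0.03,-0.81,-0.0] yaw -0.0 claw 0.85
2 x [-0.02,-0.81,-0.0] yaw -0.0 claw 0.85
2 x [-0.03,-0.81,-0.0] yaw -0.0 claw 0.85
1 x [0.0,-0.0,0.27] yaw -0.0 claw 0.85 | 3 x [0.0,-0.0,0.27] yaw -0.0 claw 0.5 | 1 x [0.0,-0.0,-0.0] yaw -0.0 claw 0.5
```

>>> servo_tool --rows '[{"offset": [0.47, 0.69, 0], "yaw": 0.043, "claw": 0.5}, {"offset": [0.47, 0.69, 0], "yaw": 0.043, "claw": 0.5}]'

```text
time: 12.18
ee_pos: [0.4724, -0.0717, 0.1003]
tcp_rot: [180.0, 0.1, 159.3]
wrist_force: [0.6, -1.2, 0.6]
opening: 0.0428
grasp_force: 0.0
```

>>> servo_tool --rows '[{"offset": [0.56, 0.62, 0.01], "yaw": 0.044, "claw": 0.5}, {"offset": [0.56, 0.62, 0.01], "yaw": 0.044, "claw": 0.5}, {"offset": [0.56, 0.62, 0.01], "yaw": 0.044, "claw": 0.5}]'

```text
time: 12.55
ee_pos: [0.4427, 0.0053, 0.0992]
tcp_rot: [180.0, 0.1, 151.6]
wrist_force: [0.0, -0.6, -0.1]
opening: 0.0427
grasp_force: 0.0
```

>>> servo_tool --rows '[{"offset": [0, 0, 0.4], "yaw": 0, "claw": 0.5}, {"offset": [0, 0, 0.65], "yaw": 0, "claw": 0.5}, {"offset": [0, 0, 0.65], "yaw": 0, "claw": 1}, {"offset": [0, 0, 0.65], "yaw": 0, "claw": 1}, {"offset": [0, 0, 0.65], "yaw": 0, "claw": 1}, {"offset": [0, 0, 0.3], "yaw": 0, "claw": 1}, {"offset": [0, 0, 0], "yaw": 0, "claw": 1}]'

```text
time: 13.42
ee_pos: [0.4427, 0.0045, 0.1002]
tcp_rot: [180.0, 0.1, 151.4]
wrist_force: [-0.8, 0.0, -0.6]
opening: 0.0167
grasp_force: 42.1
```

>>> servo_tool --rows '[{"offset": [-0.85, -0.72, 0], "yaw": 0, "claw": 1}, {"offset": [-0.85, -0.72, 0], "yaw": 0, "claw": 1}]'

```text
time: 13.68
ee_pos: [0.4838, -0.1008, 0.1001]
tcp_rot: [180.0, 0.2, 151.4]
wrist_force: [1.0, 0.1, -0.8]
opening: 0.0162
grasp_force: 42.1
```

>>> servo_tool --rows '[{"offset": [-0.86, -0.72, 0], "yaw": 0, "claw": 1}, {"offset": [-0.86, -0.72, 0], "yaw": 0, "claw": 1}]'

```text
time: 13.92
ee_pos: [0.5243, -0.2062, 0.0994]
tcp_rot: [180.0, 0.1, 151.3]
wrist_force: [-0.1, 0.3, -0.3]
opening: 0.0163
grasp_force: 42.1
```

>>> servo_tool --rows '[{"offset": [-0.85, -0.72, 0], "yaw": 0, "claw": 1}, {"offset": [-0.85, -0.72, 0], "yaw": 0, "claw": 1}, {"offset": [-0.85, -0.72, 0], "yaw": 0, "claw": 1}]'

```text
time: 14.3
ee_pos: [0.564, -0.3108, 0.0979]
tcp_rot: [-180.0, 0.0, 151.2]
wrist_force: [-1.0, 1.1, 0.1]
opening: 0.0164
grasp_force: 42.1
```

>>> servo_tool --rows '[{"offset": [0, 0, 0.27], "yaw": 0, "claw": 1}, {"offset": [0, 0, 0.27], "yaw": 0, "claw": 0.65}, {"offset": [0, 0, 0.27], "yaw": 0, "claw": 0.5}, {"offset": [0, 0, 0], "yaw": 0, "claw": 0.5}]'

```text
time: 14.8
ee_pos: [0.5623, -0.3065, 0.0968]
tcp_rot: [180.0, -0.2, 151.4]
wrist_force: [0.8, -0.2, 0.0]
opening: 0.0429
grasp_force: 0.0
```

>>> servo_tool --rows '[{"offset": [0.98, 0.93, 0], "yaw": -0.083, "claw": 0.5}, {"offset": [0.98, 0.93, 0], "yaw": -0.083, "claw": 0.5}, {"offset": [0.98, 0.93, 0], "yaw": -0.083, "claw": 0.5}]'

```text
time: 15.18
ee_pos: [0.5208, -0.1759, 0.0988]
tcp_rot: [180.0, -0.0, 166.5]
wrist_force: [0.3, -0.1, 0.4]
opening: 0.0426
grasp_force: 0.0
```

>>> servo_tool --rows '[{"offset": [0.47, 0.77, 0], "yaw": -0.055, "claw": 0.5}, {"offset": [0.47, 0.77, 0], "yaw": -0.055, "claw": 0.5}]'

```text
time: 15.42
ee_pos: [0.4938, -0.0913, 0.0986]
tcp_rot: [180.0, 0.0, 176.4]
wrist_force: [0.3, -0.7, 0.2]
opening: 0.0428
grasp_force: 0.0
```

```bash
python3 - <<'E' 2>/dev/null
from studs import *
o=get_obs();print(o['time'],o['ee_pos'],o['tcp_rot'])
i,W=whites('top');
for c,g in (((.5635,-.304),0),((.561,.267),1)): print(pan(i,W,c,g))
p=P();C=(.5625,-.304)
for x,y,w in [(.4378,.0812,196.2)]:
    print('--');p.go(x,y,.10,w,.5)
    p.call([(x,y,.035,w,.5,2),(x,y,.035,w,.85,3),(x,y,.10,w,.85,2)])
    p.go(*C,.10,w,.85)
    p.call([(*C,.075,w,.85,1),(*C,.075,w,.5,3),(*C,.10,w,.5,1)])
    p.go(.45,-.1,.15,180,.5)
E
```

```text
15.425 [ 0.49384241 -0.09134378  0.09862581] [1.79991250e+02 1.35045295e-02 1.76373974e+02]
w 17 [ 0.5738 -0.2981] [0.01  0.017] 85.0
w 16 [ 0.5467 -0.3101] [0.015 0.01 ] 55.3
w 21 [0.4374 0.0798] [0.013 0.013] 0.1
(array([ 0.56283683, -0.30563414]), np.float64(0.051209614982297494), np.float64(159.7607220875713), 220, 89)
(array([0.56031055, 0.26618995]), np.float64(0.051374681018940445), np.float64(168.98059080494593), 193, 92)
--
2 x [0.33,0.83,-0.01] yaw -0.055 claw 0.5
2 x [0.18,0.88,-0.0] yaw -0.055 claw 0.5
2 x [0.0,0.01,0.65] yaw -0.0 claw 0.5 | 3 x [0.0,0.01,0.65] yaw -0.0 claw 0.85 | 2 x [0.0,0.01,-0.0] yaw -0.0 claw 0.85
2 x [-0.03,-0.81,-0.0] yaw -0.0 claw 0.85
2 x [-0.02,-0.81,-0.0] yaw -0.0 claw 0.85
2 x [-0.03,-0.81,-0.0] yaw -0.0 claw 0.85
2 x [-0.02,-0.81,-0.0] yaw -0.0 claw 0.85
2 x [-0.03,-0.81,-0.0] yaw -0.0 claw 0.85
1 x [0.0,-0.0,0.25] yaw -0.0 claw 0.85 | 3 x [0.0,-0.0,0.25] yaw -0.0 claw 0.5 | 1 x [0.0,-0.0,-0.0] yaw -0.0 claw 0.5
2 x [0.17,0.76,-0.17] yaw 0.03 claw 0.5
2 x [0.24,0.74,-0.17] yaw 0.03 claw 0.5
2 x [0.32,0.7,-0.16] yaw 0.03 claw 0.5
```

>>> servo_tool --rows '[{"offset": [0.33, 0.83, 0], "yaw": -0.055, "claw": 0.5}, {"offset": [0.33, 0.83, 0], "yaw": -0.055, "claw": 0.5}]'

```text
time: 15.72
ee_pos: [0.4666, -0.0067, 0.0987]
tcp_rot: [180.0, 0.0, -173.7]
wrist_force: [-0.4, 0.4, -1.0]
opening: 0.0429
grasp_force: 0.0
```

>>> servo_tool --rows '[{"offset": [0.18, 0.88, 0], "yaw": -0.055, "claw": 0.5}, {"offset": [0.18, 0.88, 0], "yaw": -0.055, "claw": 0.5}, {"offset": [0.18, 0.88, 0], "yaw": -0.055, "claw": 0.5}]'

```text
time: 16.1
ee_pos: [0.4398, 0.0787, 0.0987]
tcp_rot: [-180.0, 0.0, -163.9]
wrist_force: [0.2, -0.4, 2.0]
opening: 0.0426
grasp_force: 0.0
```

>>> servo_tool --rows '[{"offset": [0, 0.01, 0.4], "yaw": 0, "claw": 0.5}, {"offset": [0, 0.01, 0.65], "yaw": 0, "claw": 0.5}, {"offset": [0, 0.01, 0.65], "yaw": 0, "claw": 1}, {"offset": [0, 0.01, 0.65], "yaw": 0, "claw": 1}, {"offset": [0, 0.01, 0.65], "yaw": 0, "claw": 1}, {"offset": [0, 0.01, 0.3], "yaw": 0, "claw": 1}, {"offset": [0, 0.01, 0], "yaw": 0, "claw": 1}]'

```text
time: 16.98
ee_pos: [0.44, 0.0784, 0.1002]
tcp_rot: [-180.0, 0.1, -164.0]
wrist_force: [0.6, -0.1, -0.1]
opening: 0.0165
grasp_force: 42.8
```

>>> servo_tool --rows '[{"offset": [-0.03, -0.81, 0], "yaw": 0, "claw": 1}, {"offset": [-0.03, -0.81, 0], "yaw": 0, "claw": 1}]'

```text
time: 17.23
ee_pos: [0.4661, -0.0006, 0.0998]
tcp_rot: [-179.9, 0.1, -164.1]
wrist_force: [0.3, 0.4, -0.0]
opening: 0.0165
grasp_force: 42.8
```

>>> servo_tool --rows '[{"offset": [-0.02, -0.81, 0], "yaw": 0, "claw": 1}, {"offset": [-0.02, -0.81, 0], "yaw": 0, "claw": 1}]'

```text
time: 17.48
ee_pos: [0.49, -0.0785, 0.0992]
tcp_rot: [-179.9, 0.1, -164.1]
wrist_force: [-0.8, 0.8, 0.1]
opening: 0.0165
grasp_force: 42.8
```

>>> servo_tool --rows '[{"offset": [-0.03, -0.81, 0], "yaw": 0, "claw": 1}, {"offset": [-0.03, -0.81, 0], "yaw": 0, "claw": 1}]'

```text
time: 17.73
ee_pos: [0.515, -0.1552, 0.0988]
tcp_rot: [-180.0, 0.0, -164.1]
wrist_force: [-0.9, 0.3, 0.0]
opening: 0.0161
grasp_force: 42.8
```

```bash
python3 - <<'E' 2>/dev/null
from studs import *
o=get_obs();print(o['time'],o['ee_pos'],o['tcp_rot'],o['opening'])
i,W=whites('top');
print(pan(i,W,(.5635,-.304),0))
save(cv2.resize(i[145:235,335:420],None,fx=4,fy=4,interpolation=cv2.INTER_CUBIC),'cup1.png')
p=P();C=(.5625,-.304);w=p.y
p.go(*C,.10,w,1)
p.call([(*C,.075,w,.85,1),(*C,.075,w,.5,3),(*C,.10,w,.5,1)])
p.go(.45,-.1,.15,180,.5)
E
```

```text
17.725 [ 0.51499689 -0.15522642  0.09881638] [-1.79961520e+02  4.23269281e-02 -1.64121013e+02] 0.01613973111517245
w 17 [ 0.5737 -0.2978] [0.009 0.018] 89.5
w 16 [ 0.5471 -0.3102] [0.015 0.009] 58.0
(array([ 0.56235799, -0.30554851]), np.float64(0.051282655646879886), np.float64(159.65031641123318), 150, 88)
2 x [-0.03,-0.78,-0.01] yaw -0.0 claw 1
2 x [-0.02,-0.78,-0.0] yaw -0.0 claw 1
1 x [-0.0,0.0,0.25] yaw -0.0 claw 0.85 | 3 x [-0.0,0.0,0.25] yaw -0.0 claw 0.5 | 1 x [-0.0,0.0,-0.0] yaw -0.0 claw 0.5
2 x [0.17,0.76,-0.17] yaw 0.029 claw 0.5
2 x [0.25,0.74,-0.17] yaw 0.03 claw 0.5
2 x [0.31,0.71,-0.16] yaw 0.029 claw 0.5
```

View pics/cup1.png

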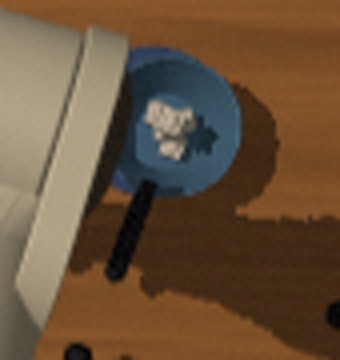

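>>> servo_tool --rows '[{"offset": [-0.03, -0.86, -0.2], "yaw": 0, "claw": 1}, {"offset": [-0.03, -0.86, -0.2], "yaw": 0, "claw": 1}]'

```text
time: 18.02
ee_pos: [0.5416, -0.2359, 0.1192]
tcp_rot: [-180.0, 0.0, -164.0]
wrist_force: [-0.8, 0.9, -0.6]
opening: 0.0166
grasp_force: 42.8
```

>>> servo_tool --rows '[{"offset": [0.04, -0.89, 0], "yaw": 0, "claw": 1}, {"offset": [0.04, -0.89, 0], "yaw": 0, "claw": 1}, {"offset": [0.04, -0.89, 0.3], "yaw": 0, "claw": 1}, {"offset": [0.04, -0.89, 0.36], "yaw": 0, "claw": 1}, {"offset": [0.04, -0.89, 0.36], "yaw": 0, "claw": 0.7}, {"offset": [0.04, -0.89, 0.36], "yaw": 0, "claw": 0.65}, {"offset": [0.04, -0.89, 0], "yaw": 0, "claw": 0.65}]'

```text
time: 18.9
ee_pos: [0.5611, -0.3201, 0.1183]
tcp_rot: [179.9, -0.1, -164.0]
wrist_force: [1.0, 0.6, -1.0]
opening: 0.0299
grasp_force: 0.0
```

>>> servo_tool --rows '[{"offset": [0.4, 1, -0.3], "yaw": 0.09, "claw": 0.4}, {"offset": [0.4, 1, -0.3], "yaw": 0.09, "claw": 0.4}, {"offset": [0.4, 1, -0.3], "yaw": 0.09, "claw": 0.4}]'

```text
time: 19.27
ee_pos: [0.4948, -0.2336, 0.1506]
tcp_rot: [-180.0, 0.1, 179.9]
wrist_force: [1.8, -0.3, 0.8]
opening: 0.0511
grasp_force: 0.0
```

>>> servo_tool --rows '[{"offset": [0.3, 1, 0], "yaw": 0, "claw": 0.4}, {"offset": [0.3, 1, 0], "yaw": 0, "claw": 0.4}]'

```text
time: 19.52
ee_pos: [0.4654, -0.1343, 0.1482]
tcp_rot: [180.0, -0.0, 179.9]
wrist_force: [0.0, 0.1, -0.4]
opening: 0.0511
grasp_force: 0.0
```

>>> servo_tool --rows '[{"offset": [0, 1, 0], "yaw": 0, "claw": 0.4}, {"offset": [0, 1, 0], "yaw": 0, "claw": 0.4}]'

```text
time: 19.77
ee_pos: [0.4661, -0.0337, 0.1486]
tcp_rot: [180.0, 0.0, 179.9]
wrist_force: [-0.0, -0.4, 0.0]
opening: 0.051
grasp_force: 0.0
```

```bash
python3 - <<'E' 2>/dev/null
from studs import *
o=get_obs();print(o['time'],o['ee_pos'],o['tcp_rot'],o['opening'])
i,W=whites('top');
print(pan(i,W,(.5635,-.304),0),pan(i,W,(.5602,.267),1))
hsv=cv2.cvtColor(i,cv2.COLOR_RGB2HSV)
m=(hsv[...,1]<70)&(hsv[...,2]>140)&(np.hypot(W[...,0]-.5625,W[...,1]+.3055)<.08)
print('z',np.sort(W[m][:,2])[::6].round(3))
save(cv2.resize(i[130:230,150:430],None,fx=2.8,fy=2.8,interpolation=cv2.INTER_CUBIC),'t2.png')
c,r,a,*_=pan(i,W,(.5602,.267),1)
g=c+.1*np.array([np.cos(np.radians(a)),np.sin(np.radians(a))]);print('potgrip',g)
p=P();p.go(*g,.15,a,.4)
E
```

```text
19.775 [ 0.46612801 -0.03372452  0.14858009] [1.79978355e+02 3.43444692e-02 1.79920545e+02] 0.051048082235816736
w 17 [ 0.5755 -0.2969] [0.01  0.015] 69.6
w 16 [ 0.547  -0.3103] [0.016 0.009] 56.3
(array([ 0.56266538, -0.30562954]), np.float64(0.05126131872992118), np.float64(159.69307020084227), 221, 90) (array([0.56033866, 0.26652153]), np.float64(0.05147525887726099), np.float64(169.1355015390282), 194, 93)
z [0.021 0.025 0.025 0.027 0.028 0.031 0.037 0.042 0.066 0.068 0.068 0.069
 0.07 ]
potgrip [0.46213109 0.28537023]
2 x [0.01,0.79,-0.0] yaw 0.015 claw 0.4
2 x [0.05,0.79,-0.0] yaw 0.015 claw 0.4
2 x [0.08,0.79,-0.01] yaw 0.015 claw 0.4
2 x [0.12,0.78,-0.0] yaw 0.015 claw 0.4
```

View pics/t2.png

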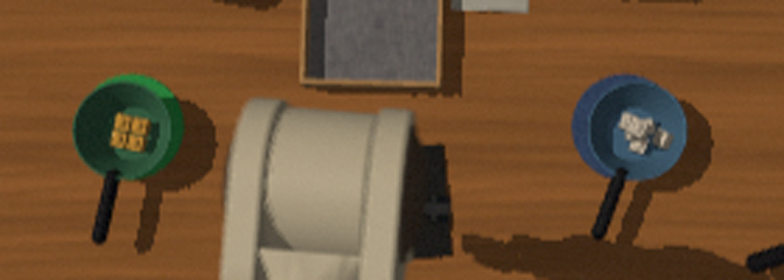

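>>> servo_tool --rows '[{"offset": [0.01, 0.8, 0], "yaw": 0.015, "claw": 0.4}, {"offset": [0.01, 0.8, 0], "yaw": 0.015, "claw": 0.4}]'

```text
time: 20.08
ee_pos: [0.4655, 0.0464, 0.1484]
tcp_rot: [180.0, 0.0, 177.3]
wrist_force: [0.4, -0.8, 0.0]
opening: 0.0511
grasp_force: 0.0
```

>>> servo_tool --rows '[{"offset": [0.05, 0.8, 0], "yaw": 0.015, "claw": 0.4}, {"offset": [0.05, 0.8, 0], "yaw": 0.015, "claw": 0.4}]'

```text
time: 20.32
ee_pos: [0.4645, 0.1264, 0.1483]
tcp_rot: [180.0, -0.0, 174.6]
wrist_force: [0.7, -1.0, 0.0]
opening: 0.0512
grasp_force: 0.0
```

>>> servo_tool --rows '[{"offset": [0.08, 0.79, 0], "yaw": 0.015, "claw": 0.4}, {"offset": [0.08, 0.79, 0], "yaw": 0.015, "claw": 0.4}]'

```text
time: 20.58
ee_pos: [0.4643, 0.2054, 0.1481]
tcp_rot: [-180.0, -0.0, 171.9]
wrist_force: [0.3, -0.8, 0.3]
opening: 0.0511
grasp_force: 0.0
```

>>> servo_tool --rows '[{"offset": [0.12, 0.8, 0], "yaw": 0.015, "claw": 0.4}, {"offset": [0.12, 0.8, 0], "yaw": 0.015, "claw": 0.4}, {"offset": [0.12, 0.8, 0], "yaw": 0.015, "claw": 0.4}]'

```text
time: 20.95
ee_pos: [0.464, 0.2843, 0.1479]
tcp_rot: [-179.9, -0.0, 169.1]
wrist_force: [0.3, 0.6, -0.8]
opening: 0.0512
grasp_force: 0.0
```

```bash
python3 - <<'E' 2>/dev/null
from studs import *
o=get_obs();print(o['time'],o['ee_pos'],o['tcp_rot'],o['opening'])
i,d=camera('wrist');W=world('wrist',d,o);save(i,'w3.png')
c,r,a,*k=pan(i,W,(.5602,.267),1);print(c,r,a,k)
h=(W[...,2]>.035)&(W[...,2]<.06)&(cv2.cvtColor(i,cv2.COLOR_RGB2HSV)[...,2]<70)&(np.hypot(W[...,0]-.462,W[...,1]-.286)<.05)
q=W[h];print(len(q),q.mean(0),q[:,2].max()); 
(x,y),wh,an=cv2.minAreaRect(q[:,:2].astype(np.float32));print(x,y,wh,an)
i,W=whites('top'); i,W=whites('wrist')
E
```

```text
20.95 [0.46404443 0.28433886 0.14791378] [-1.79944849e+02 -2.56605827e-02  1.69137085e+02] 0.051194177882439254
[0.55628019 0.26996586] 0.05163841884641958 168.44876786418288 [587, 1844]
2364 [0.46966511 0.28725552 0.05114938] 0.05479206760061309
0.4720706343650818 0.28702011704444885 (0.014187769033014774, 0.08047424256801605) 78.14741516113281
w 19 [ 0.5758 -0.2973] [0.01  0.016] 68.7
w 16 [ 0.5471 -0.3101] [0.016 0.01 ] 60.6
```

View pics/w3.png

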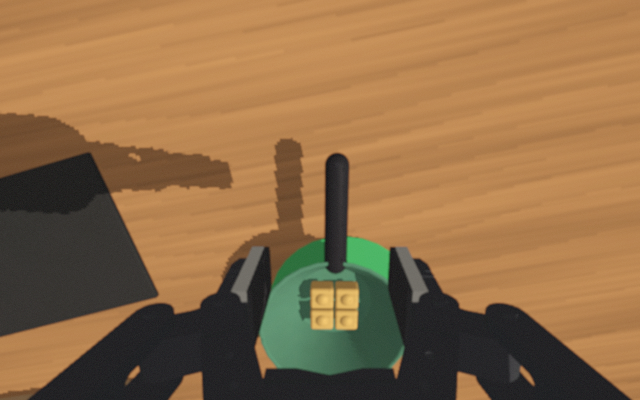

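>>> servo_tool --rows '[{"offset": [0.02, 0.04, 0.4], "yaw": 0.005, "claw": 0.4}, {"offset": [0.02, 0.04, 0.8], "yaw": 0.005, "claw": 0.4}, {"offset": [0.02, 0.04, 1], "yaw": 0.005, "claw": 0.4}, {"offset": [0.02, 0.04, 1], "yaw": 0.005, "claw": 0.4}]' --squeeze 120

```text
time: 21.6
ee_pos: [0.4622, 0.2868, 0.0471]
tcp_rot: [-179.9, -0.1, 168.0]
wrist_force: [-1.6, -0.6, 0.9]
opening: 0.0513
grasp_force: 0.0
```

>>> servo_tool --rows '[{"offset": [0, 0, 0.03], "yaw": 0, "claw": 0.4}, {"offset": [0, 0, 0.03], "yaw": 0, "claw": 1}, {"offset": [0, 0, 0.03], "yaw": 0, "claw": 1}, {"offset": [0, 0, 0.03], "yaw": 0, "claw": 1}, {"offset": [0, 0, 0.03], "yaw": 0, "claw": 1}, {"offset": [0, 0, 0.03], "yaw": 0, "claw": 1}]'

```text
time: 22.35
ee_pos: [0.4629, 0.2889, 0.0457]
tcp_rot: [180.0, 0.0, 168.1]
wrist_force: [-2.1, 2.5, 4.2]
opening: 0.0128
grasp_force: 117.1
```

>>> servo_tool --rows '[{"offset": [0, 0, -0.2], "yaw": 0, "claw": 1}, {"offset": [0, 0, -0.4], "yaw": 0, "claw": 1}, {"offset": [0, 0, -0.6], "yaw": 0, "claw": 1}, {"offset": [0, 0, -0.8], "yaw": 0, "claw": 1}, {"offset": [0, 0, -0.8], "yaw": 0, "claw": 1}]'

```text
time: 22.98
ee_pos: [0.4632, 0.2886, 0.1258]
tcp_rot: [180.0, 0.0, 168.1]
wrist_force: [-1.5, -0.7, -2.7]
opening: 0.0128
grasp_force: 118.6
```

```bash
python3 - <<'E' 2>/dev/null
from studs import *
o=get_obs();print(o['time'],o['ee_pos'],o['tcp_rot'],o['opening'],o['torque'])
i,d=camera('scene');W=world('scene',d);save(i[180:380,300:620],'s4.png')
i,d=camera('wrist');W=world('wrist',d,o)
hsv=cv2.cvtColor(i,cv2.COLOR_RGB2HSV);m=(hsv[...,0]>50)&(hsv[...,0]<85)&(hsv[...,1]>90)&(W[...,2]>.06)
q=W[m];A=q[q[:,2]>.05];print(len(A),A.min(0),A.max(0))
E
```

```text
22.975 [0.46315663 0.28858919 0.12581849] [1.79965903e+02 4.50699556e-02 1.68086351e+02] 0.012755585309754942 [0.04880077 0.31071719 0.03087165]
296 [0.38911495 0.26141093 0.08288386] [0.5346041  0.31719904 0.24766487]
```

View pics/s4.png

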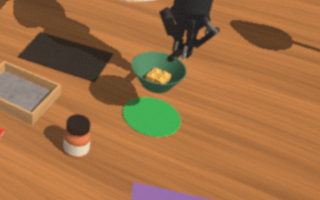

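```bash
python3 - <<'E' 2>/dev/null
from plan import *
p=P();p.go(.47,.2,.225,176,1);p.go(.622,-.008,.245,180,1)
i,d=camera('top');W=world('top',d);hsv=cv2.cvtColor(i,cv2.COLOR_RGB2HSV);H=hsv[...,0]
m=(H>50)&(H<85)&(hsv[...,1]>90)&(W[...,2]<.012)&(W[...,1]>.15)
q=W[m][:,:2].astype(np.float32);print(cv2.minEnclosingCircle(q))
E
```

```text
3 x [-0.26,-0.85,-1.01] yaw -0.044 claw 1  !!
3 x [-0.83,-0.98,-0.1] yaw -0.011 claw 1
3 x [-0.79,-1.01,-0.1] yaw -0.011 claw 1  !!
((0.5692640542984009, 0.27084991335868835), 0.06026759371161461)
```

Carry at moderate speed.

>>> servo_tool --rows '[{"offset": [0, 0, -0.3], "yaw": 0, "claw": 1}, {"offset": [0, -0.1, -0.6], "yaw": 0, "claw": 1}, {"offset": [-0.08, -0.3, -0.85], "yaw": -0.02, "claw": 1}, {"offset": [-0.16, -0.5, -1], "yaw": -0.03, "claw": 1}, {"offset": [-0.25, -0.7, -1], "yaw": -0.044, "claw": 1}, {"offset": [-0.25, -0.85, -1], "yaw": -0.044, "claw": 1}]'

```text
time: 23.88
ee_pos: [0.4696, 0.1992, 0.2241]
tcp_rot: [-179.9, -0.1, 176.0]
wrist_force: [-0.6, -0.0, -3.4]
opening: 0.0128
grasp_force: 120.0
```

>>> servo_tool --rows '[{"offset": [-0.2, -0.25, 0], "yaw": -0.003, "claw": 1}, {"offset": [-0.4, -0.5, -0.05], "yaw": -0.006, "claw": 1}, {"offset": [-0.6, -0.75, -0.1], "yaw": -0.01, "claw": 1}, {"offset": [-0.82, -0.98, -0.1], "yaw": -0.011, "claw": 1}]'

```text
time: 24.38
ee_pos: [0.5448, 0.0958, 0.2348]
tcp_rot: [-180.0, -0.1, 177.9]
wrist_force: [0.8, 1.8, -3.7]
opening: 0.0126
grasp_force: 120.4
```

>>> servo_tool --rows '[{"offset": [-0.2, -0.25, 0], "yaw": -0.003, "claw": 1}, {"offset": [-0.4, -0.5, -0.05], "yaw": -0.006, "claw": 1}, {"offset": [-0.6, -0.75, -0.1], "yaw": -0.01, "claw": 1}, {"offset": [-0.7, -0.9, -0.1], "yaw": -0.01, "claw": 1}, {"offset": [-0.8, -1, -0.1], "yaw": -0.011, "claw": 1}, {"offset": [-0.8, -1, -0.1], "yaw": -0.011, "claw": 1}]'

```text
time: 25.12
ee_pos: [0.6212, -0.0061, 0.2445]
tcp_rot: [180.0, -0.1, 179.9]
wrist_force: [-2.2, 0.4, -2.8]
opening: 0.0128
grasp_force: 120.9
```

```bash
python3 - <<'E' 2>/dev/null
from studs import *
o=get_obs();print(o['time'],o['ee_pos'],o['tcp_rot'],o['opening'],o['torque'],o['q'].round(1))
i,d=camera('scene');save(i[100:380,100:540],'s5.png')
E
```

```text
25.125 [ 0.6212452  -0.00613597  0.24453458] [ 1.79992662e+02 -6.87014605e-02  1.79936658e+02] 0.012843350027936318 [0.03364927 0.31762809 0.03237287] [-0.6 15.  20.6 95.6  0.  -0.5]
```

View pics/s5.png

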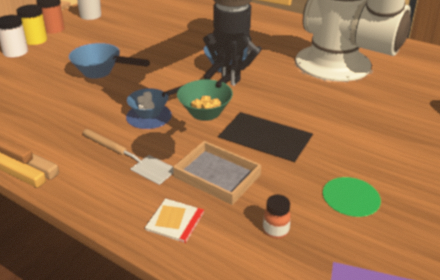

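>>> servo_tool --rows '[{"offset": [0, 0, 0], "yaw": 0, "claw": 1}, {"offset": [0, 0, 0], "yaw": 0, "claw": 1}, {"offset": [0, 0, 0], "yaw": 0, "claw": 1}]' --squeeze 50

```text
time: 25.55
ee_pos: [0.621, -0.0057, 0.2455]
tcp_rot: [-180.0, 0.0, -180.0]
wrist_force: [-1.8, 0.2, -1.2]
opening: 0.0127
grasp_force: 120.9
```

```bash
cat > tilt.py <<'E'
from studs import *
def tilt(green=True,cams=('wrist','scene')):
    o=get_obs();print(o['time'],o['ee_pos'].round(4),o['opening'].round(4),'tq',o['torque'].round(3),'F',o['wrist_force'].round(1))
    for c in cams:
        i,d=camera(c);W=world(c,d,o);hsv=cv2.cvtColor(i,cv2.COLOR_RGB2HSV);H=hsv[...,0]
        col=(H>50)&(H<85) if green else (H>95)&(H<120)
        m=col&(hsv[...,1]>90)&(d>0)&(np.hypot(W[...,0]-o['ee_pos'][0],W[...,1]-o['ee_pos'][1])<.2)&(W[...,2]>.02)&(W[...,2]<o['ee_pos'][2]+.02)
        q=W[m]-o['ee_pos'];f=-np.array([np.cos(np.radians(o['tcp_rot'][2])),np.sin(np.radians(o['tcp_rot'][2]))])
        if len(q)<50: print(c,len(q));continue
        a=q[:,:2]@f; print(c,len(q),'fwd',np.percentile(a,[1,50,99]).round(3),'dz',np.percentile(q[:,2],[1,50,99]).round(3))
    return o
E
python3 -c "
from tilt import *
tilt()" 2>/dev/null
```

>>> servo_tool --rows '[{"offset": [0, 0, 0], "yaw": 0, "claw": 1}, {"offset": [0, 0, 0], "yaw": 0, "claw": 1}, {"offset": [0, 0, 0], "yaw": 0, "claw": 1}]' --squeeze 30

```text
time: 25.92
ee_pos: [0.6212, -0.0061, 0.2453]
tcp_rot: [-180.0, 0.0, 180.0]
wrist_force: [3.2, -0.1, -5.0]
opening: 0.0124
grasp_force: 120.1
```

```bash
python3 -c "
from tilt import *
tilt()" 2>/dev/null
sed -i "s/o\['opening'\].round(4)/round(float(o['opening']),4),o['grasp_force']/" tilt.py; python3 -c "
from tilt import *
tilt()"
```

```text
25.925 [ 0.6212 -0.0061  0.2453] 0.0124 120.06211280822754 tq [ 0.007 -0.886 -0.016] F [ 3.2 -0.1 -5. ]
wrist 67 fwd [0.052 0.06  0.067] dz [-0.038 -0.025 -0.013]
scene 9
```

```bash
python3 -c "
from tilt import *
i,d=camera('scene');save(i[100:380,100:540],'s6.png')
print(get_obs()['torque'])
tilt()"
```

```text
[-0.03523651 -0.16076991 -0.03344882]
26.075 [ 0.6212 -0.006   0.2453] 0.0121 120.34312963485718 tq [-0.035 -0.161 -0.033] F [ 2.4  0.9 -3.6]
wrist 58 fwd [0.052 0.059 0.067] dz [-0.038 -0.025 -0.013]
scene 5
```

View pics/s6.png

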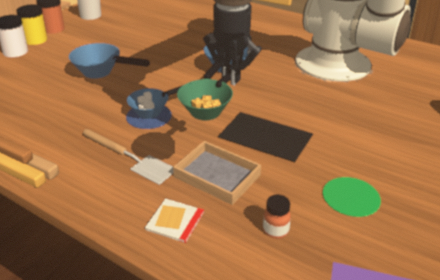

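>>> servo_tool --rows '[{"offset": [0, 0, 0], "yaw": 0, "claw": 0.84}, {"offset": [0, 0, 0], "yaw": 0, "claw": 0.84}]' --squeeze 20

```text
time: 26.42
ee_pos: [0.6212, -0.006, 0.2453]
tcp_rot: [-180.0, 0.0, 180.0]
wrist_force: [0.2, -0.1, -2.4]
opening: 0.0138
grasp_force: 65.3
```

```bash
sed -i "s/(hsv\[...,1\]>90)/(hsv[...,1]>60)/; s/(H>50)&(H<85) if/(H>50)\&(H<92) if/" tilt.py; python3 -c "
from tilt import *
tilt()
i,d=camera('scene');W=world('scene',d);print(W[195,303],cv2.cvtColor(i,cv2.COLOR_RGB2HSV)[195,303])"
```

```text
26.425 [ 0.6212 -0.006   0.2453] 0.0138 65.27894139289856 tq [-0.023  0.185  0.003] F [ 0.2 -0.1 -2.4]
wrist 251 fwd [0.037 0.058 0.067] dz [-0.039 -0.023 -0.001]
scene 1112 fwd [0.046 0.076 0.15 ] dz [-0.035 -0.012  0.003]
[ 0.68907057 -0.03063727  0.21882583] [ 28  94 149]
```

>>> servo_tool --rows '[{"offset": [0, 0, 0], "yaw": 0, "claw": 0.83}, {"offset": [0, 0, 0], "yaw": 0, "claw": 0.83}]'

```text
time: 26.82
ee_pos: [0.6212, -0.006, 0.2453]
tcp_rot: [180.0, -0.0, 180.0]
wrist_force: [-0.2, -0.8, -2.7]
opening: 0.0147
grasp_force: 37.8
```

```bash
python3 -c "
from tilt import *
tilt()"
```

```text
26.825 [ 0.6212 -0.006   0.2453] 0.0147 37.82120883464813 tq [0.046 0.261 0.039] F [-0.2 -0.8 -2.7]
wrist 293 fwd [0.039 0.058 0.067] dz [-0.039 -0.023 -0.001]
scene 1103 fwd [0.046 0.076 0.15 ] dz [-0.035 -0.013  0.002]
```

>>> servo_tool --rows '[{"offset": [0, 0, 0], "yaw": 0, "claw": 0.825}, {"offset": [0, 0, 0], "yaw": 0, "claw": 0.825}]'

```text
time: 27.18
ee_pos: [0.6212, -0.006, 0.2453]
tcp_rot: [-180.0, 0.0, 180.0]
wrist_force: [-0.0, 0.1, -2.8]
opening: 0.0149
grasp_force: 25.6
```

```bash
python3 -c "
from tilt import *
tilt()"
```

```text
27.175 [ 0.6212 -0.006   0.2453] 0.0149 25.60443788766861 tq [-0.049  0.252  0.014] F [-0.   0.1 -2.8]
wrist 1233 fwd [0.011 0.107 0.115] dz [-0.083 -0.076  0.012]
scene 1194 fwd [0.038 0.071 0.123] dz [-0.094 -0.06  -0.024]
```

>>> servo_tool --rows '[{"offset": [0, 0, 0], "yaw": 0, "claw": 0.825}, {"offset": [0, 0, 0], "yaw": 0, "claw": 0.825}]'

```text
time: 27.52
ee_pos: [0.6212, -0.006, 0.2453]
tcp_rot: [-180.0, 0.0, 180.0]
wrist_force: [-0.3, 0.7, -3.1]
opening: 0.0147
grasp_force: 26.6
```

```bash
python3 -c "
from tilt import *
tilt()"
```

```text
27.525 [ 0.6212 -0.006   0.2453] 0.0147 26.63708657026291 tq [-0.028  0.224 -0.032] F [-0.3  0.7 -3.1]
wrist 2382 fwd [0.01  0.109 0.124] dz [-0.096 -0.089  0.016]
scene 1226 fwd [0.033 0.06  0.12 ] dz [-0.101 -0.066 -0.028]
```

>>> servo_tool --rows '[{"offset": [0, 0, 0.2], "yaw": 0, "claw": 0.83}, {"offset": [0, 0, 0.38], "yaw": 0, "claw": 0.83}, {"offset": [0, 0, 0.38], "yaw": 0, "claw": 0.82}, {"offset": [0, 0, 0.38], "yaw": 0, "claw": 0.82}]'

```text
time: 28.12
ee_pos: [0.6213, -0.006, 0.2081]
tcp_rot: [180.0, 0.0, 180.0]
wrist_force: [0.4, -0.5, -3.2]
opening: 0.0155
grasp_force: 15.4
```

```bash
python3 -c "
from tilt import *
tilt()"
```

```text
28.125 [ 0.6213 -0.006   0.2081] 0.0155 15.395586490631104 tq [-0.071  0.211  0.002] F [ 0.4 -0.5 -3.2]
wrist 2165 fwd [-0.023  0.031  0.099] dz [-0.115 -0.076  0.013]
scene 1202 fwd [0.018 0.049 0.098] dz [-0.119 -0.085 -0.039]
```

>>> servo_tool --rows '[{"offset": [0, 0, 0], "yaw": 0, "claw": 0.817}, {"offset": [0, 0, 0], "yaw": 0, "claw": 0.817}]'

```text
time: 28.48
ee_pos: [0.6213, -0.006, 0.2077]
tcp_rot: [-180.0, 0.0, 180.0]
wrist_force: [1.7, -0.2, -3.6]
opening: 0.016
grasp_force: 8.5
```

```bash
python3 -c "
from tilt import *
tilt()"
```

```text
28.475 [ 0.6213 -0.006   0.2077] 0.016 8.538259416818619 tq [-0.008  0.184 -0.004] F [ 1.7 -0.2 -3.6]
wrist 4429 fwd [-0.007  0.013  0.039] dz [-0.09  -0.07  -0.007]
scene 1189 fwd [0.005 0.038 0.079] dz [-0.13  -0.095 -0.046]
```

>>> servo_tool --rows '[{"offset": [0, 0, 0], "yaw": 0, "claw": 0.815}, {"offset": [0, 0, 0], "yaw": 0, "claw": 0.815}]'

```text
time: 28.82
ee_pos: [0.6212, -0.006, 0.2073]
tcp_rot: [-180.0, 0.0, 180.0]
wrist_force: [-0.5, 0.4, -3.0]
opening: 0.0159
grasp_force: 4.4
```

```bash
python3 -c "
from tilt import *
tilt()"
```

```text
28.825 [ 0.6212 -0.006   0.2073] 0.0159 4.434605464339256 tq [-0.045  0.135 -0.029] F [-0.5  0.4 -3. ]
wrist 8127 fwd [-0.014  0.003  0.024] dz [-0.093 -0.069 -0.04 ]
scene 1047 fwd [-0.014  0.018  0.047] dz [-0.146 -0.112 -0.058]
```

>>> servo_tool --rows '[{"offset": [0, 0, 0], "yaw": 0, "claw": 0.815}, {"offset": [0, 0, 0], "yaw": 0, "claw": 0.815}, {"offset": [0, 0, 0], "yaw": 0, "claw": 0.82}]'

```text
time: 29.3
ee_pos: [0.6212, -0.006, 0.2073]
tcp_rot: [-180.0, 0.0, 180.0]
wrist_force: [-0.7, -0.5, -2.8]
opening: 0.0155
grasp_force: 11.5
```

```bash
cat >> tilt.py <<'E'
def gold(cam='scene'):
    o=get_obs();i,d=camera(cam);W=world(cam,d,o);hsv=cv2.cvtColor(i,cv2.COLOR_RGB2HSV)
    m=(hsv[...,0]>14)&(hsv[...,0]<28)&(hsv[...,1]>130)&(hsv[...,2]>150)&(W[...,0]>.4)&(W[...,0]<.75)&(W[...,1]>-.15)&(W[...,1]<.4)
    k,l,s,ce=cv2.connectedComponentsWithStats(m.astype(np.uint8))
    for j in range(1,k):
        if s[j,4]>12: print('gold',s[j,4],W[l==j].mean(0).round(3))
    return i
E
python3 -c "
from tilt import *
tilt()
i=gold();save(cv2.resize(i[140:340,200:440],None,fx=2.5,fy=2.5),'s7.png')"
```

```text
29.3 [ 0.6212 -0.006   0.2073] 0.0155 11.528966724872589 tq [ 0.106  0.036 -0.   ] F [-0.7 -0.5 -2.8]
wrist 8967 fwd [-0.019  0.     0.021] dz [-0.095 -0.07  -0.05 ]
scene 1081 fwd [-0.015  0.004  0.043] dz [-0.147 -0.109 -0.059]
gold 109 [0.652 0.017 0.086]
gold 67 [ 0.66  -0.017  0.077]
gold 94 [ 0.679 -0.083  0.025]
gold 259 [0.667 0.071 0.02 ]
gold 73 [ 0.711 -0.009  0.021]
gold 114 [0.549 0.293 0.001]
```

View pics/s7.png

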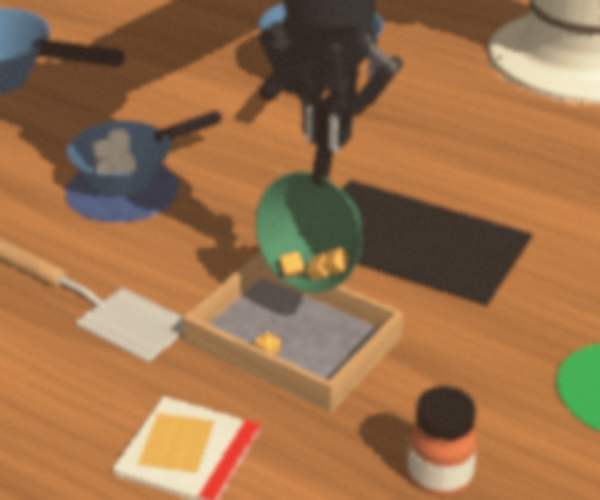

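>>> servo_tool --rows '[{"offset": [0, 0, 0], "yaw": 0, "claw": 1}, {"offset": [0, 0, 0], "yaw": 0, "claw": 1}, {"offset": [0, 0, 0.15], "yaw": 0, "claw": 1}, {"offset": [-0.1, 0, 0.15], "yaw": 0, "claw": 1}, {"offset": [0.1, 0, 0.15], "yaw": 0, "claw": 1}, {"offset": [-0.1, 0, 0.15], "yaw": 0, "claw": 1}, {"offset": [0.1, 0, 0.15], "yaw": 0, "claw": 1}, {"offset": [-0.1, 0, 0.15], "yaw": 0, "claw": 1}, {"offset": [0.1, 0, 0.15], "yaw": 0, "claw": 1}, {"offset": [0, 0, 0.15], "yaw": 0, "claw": 1}]' --squeeze 120

```text
time: 30.7
ee_pos: [0.6209, -0.006, 0.1923]
tcp_rot: [-180.0, -0.0, 180.0]
wrist_force: [-0.2, 0.6, -2.3]
opening: 0.0136
grasp_force: 118.4
```

```bash
python3 -c "
from tilt import *
tilt()
gold()"
```

```text
30.7 [ 0.6209 -0.006   0.1923] 0.0136 118.42856884002686 tq [-0.024 -0.005  0.04 ] F [-0.2  0.6 -2.3]
wrist 8909 fwd [-0.019  0.     0.021] dz [-0.095 -0.07  -0.053]
scene 1413 fwd [-0.013  0.011  0.046] dz [-0.147 -0.117 -0.057]
gold 77 [ 0.681 -0.083  0.026]
gold 254 [0.667 0.07  0.02 ]
gold 64 [ 0.673 -0.025  0.02 ]
gold 79 [ 0.712 -0.008  0.022]
gold 100 [0.533 0.287 0.001]
gold 141 [0.717 0.034 0.024]
gold 22 [0.622 0.303 0.002]
```

>>> servo_tool --rows '[{"offset": [0, 0, -0.3], "yaw": 0, "claw": 1}, {"offset": [0, 0, -0.6], "yaw": 0, "claw": 1}, {"offset": [0.05, 0.3, -0.6], "yaw": 0, "claw": 1}, {"offset": [0.05, 0.6, -0.6], "yaw": 0, "claw": 1}, {"offset": [0.05, 0.9, -0.6], "yaw": 0, "claw": 1}]'

```text
time: 31.48
ee_pos: [0.6165, 0.0849, 0.2524]
tcp_rot: [180.0, 0.0, 180.0]
wrist_force: [0.1, -0.1, -3.6]
opening: 0.0135
grasp_force: 118.5
```

>>> servo_tool --rows '[{"offset": [0.05, 0.3, 0], "yaw": 0, "claw": 1}, {"offset": [0.05, 0.6, 0], "yaw": 0, "claw": 1}, {"offset": [0.05, 0.9, 0], "yaw": 0, "claw": 1}]'

```text
time: 31.85
ee_pos: [0.6115, 0.1751, 0.2523]
tcp_rot: [180.0, 0.0, 180.0]
wrist_force: [0.6, -0.2, -3.0]
opening: 0.0133
grasp_force: 118.5
```

>>> servo_tool --rows '[{"offset": [0.04, 0.3, 0], "yaw": 0, "claw": 1}, {"offset": [0.04, 0.6, 0], "yaw": 0, "claw": 1}, {"offset": [0.04, 0.85, 0], "yaw": 0, "claw": 1}, {"offset": [0.04, 0.97, 0], "yaw": 0, "claw": 1}, {"offset": [0.04, 0.97, 0], "yaw": 0, "claw": 1}]'

```text
time: 32.48
ee_pos: [0.6074, 0.2714, 0.252]
tcp_rot: [-180.0, -0.0, -180.0]
wrist_force: [-0.7, 0.3, -1.9]
opening: 0.0133
grasp_force: 118.4
```

```bash
python3 -c "
from tilt import *
tilt(cams=('wrist','scene','top'))
i=gold('top');gold('scene');save(cv2.resize(i[110:230,160:320],None,fx=4,fy=4),'t8.png')"
```

```text
32.475 [0.6074 0.2714 0.252 ] 0.0133 118.40467929840088 tq [0.004 0.024 0.014] F [-0.7  0.3 -1.9]
wrist 8815 fwd [-0.019 -0.     0.021] dz [-0.094 -0.07  -0.053]
scene 2253 fwd [-0.014  0.008  0.045] dz [-0.148 -0.117 -0.057]
top 385 fwd [-0.017  0.003  0.046] dz [-0.149 -0.078 -0.044]
gold 39 [0.678 0.07  0.03 ]
gold 15 [ 0.709 -0.087  0.03 ]
gold 19 [0.709 0.036 0.023]
gold 18 [0.696 0.008 0.09 ]
gold 21 [ 0.706 -0.015  0.02 ]
gold 19 [ 0.674 -0.029  0.024]
gold 14 [ 0.64  -0.084  0.03 ]
gold 121 [ 0.636 -0.052  0.028]
gold 13 [ 0.622 -0.08   0.02 ]
gold 15 [ 0.692 -0.081  0.018]
gold 16 [0.618 0.053 0.031]
gold 56 [ 0.675 -0.024  0.02 ]
gold 173 [0.672 0.074 0.016]
gold 77 [ 0.711 -0.008  0.021]
gold 135 [0.715 0.033 0.024]
gold 80 [0.565 0.317 0.001]
```

View pics/t8.png

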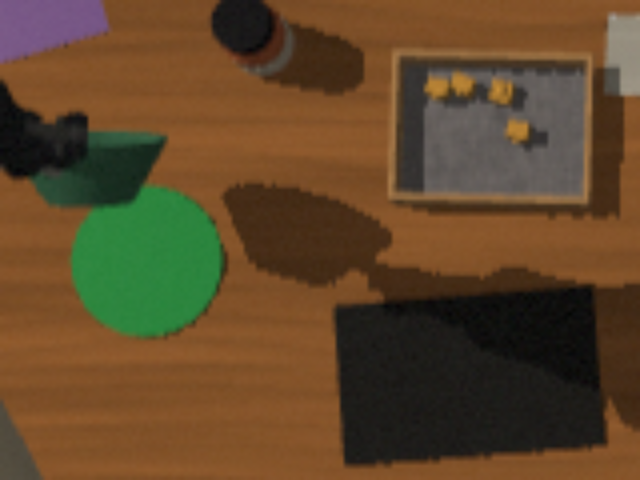

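>>> servo_tool --rows '[{"offset": [0, 0, 0.35], "yaw": 0, "claw": 1}, {"offset": [0, 0, 0.7], "yaw": 0, "claw": 1}, {"offset": [0, 0, 0.95], "yaw": 0, "claw": 1}, {"offset": [0, 0, 0.95], "yaw": 0, "claw": 0.85}, {"offset": [0, 0, 0.95], "yaw": 0, "claw": 0.825}]'

```text
time: 33.35
ee_pos: [0.6077, 0.2708, 0.1588]
tcp_rot: [180.0, 0.1, 180.0]
wrist_force: [-0.1, -0.5, -1.7]
opening: 0.0151
grasp_force: 33.4
```

>>> servo_tool --rows '[{"offset": [0.05, 0, 0.05], "yaw": 0, "claw": 0.822}, {"offset": [0.12, 0, 0.09], "yaw": 0, "claw": 0.822}, {"offset": [0.2, 0, 0.13], "yaw": 0, "claw": 0.822}, {"offset": [0.28, 0, 0.17], "yaw": 0, "claw": 0.822}, {"offset": [0.37, 0, 0.2], "yaw": 0, "claw": 0.822}, {"offset": [0.37, 0, 0.2], "yaw": 0, "claw": 0.822}]'

```text
time: 34.1
ee_pos: [0.5701, 0.2714, 0.1393]
tcp_rot: [179.9, 0.2, -180.0]
wrist_force: [-1.2, -1.1, 6.0]
opening: 0.0154
grasp_force: 22.0
```

```bash
python3 -c "
from tilt import *
tilt(cams=('wrist','scene','top'))"
```

```text
34.1 [0.5701 0.2714 0.1393] 0.0154 21.963102221488953 tq [-0.133  0.069  0.011] F [-1.2 -1.1  6. ]
wrist 5920 fwd [-0.007  0.01   0.035] dz [-0.094 -0.07  -0.009]
scene 1489 fwd [0.002 0.021 0.064] dz [-0.119 -0.095 -0.047]
top 189 fwd [-0.019  0.025  0.065] dz [-0.119 -0.08   0.017]
```

>>> servo_tool --rows '[{"offset": [0.1, 0, 0.05], "yaw": 0, "claw": 0.822}, {"offset": [0.2, 0, 0.1], "yaw": 0, "claw": 0.822}, {"offset": [0.3, 0, 0.14], "yaw": 0, "claw": 0.822}, {"offset": [0.4, 0, 0.19], "yaw": 0, "claw": 0.822}, {"offset": [0.5, 0, 0.26], "yaw": 0, "claw": 0.822}, {"offset": [0.6, 0, 0.34], "yaw": 0, "claw": 0.822}, {"offset": [0.6, 0, 0.34], "yaw": 0, "claw": 0.822}]'

```text
time: 35.12
ee_pos: [0.5092, 0.2713, 0.104]
tcp_rot: [180.0, -0.0, -180.0]
wrist_force: [-4.1, 0.6, 5.2]
opening: 0.0149
grasp_force: 18.7
```

```bash
python3 -c "
from tilt import *
tilt(cams=('wrist','scene','top'))"
```

```text
35.125 [0.5092 0.2713 0.104 ] 0.0149 18.656656444072723 tq [0.051 0.843 0.019] F [-4.1  0.6  5.2]
wrist 1718 fwd [-0.032  0.107  0.118] dz [-0.084 -0.079  0.017]
scene 1804 fwd [0.036 0.059 0.127] dz [-0.084 -0.063 -0.022]
top 633 fwd [0.033 0.081 0.13 ] dz [-0.084 -0.072 -0.017]
```

>>> servo_tool --rows '[{"offset": [0.08, 0, 0.08], "yaw": 0, "claw": 0.822}, {"offset": [0.15, 0, 0.17], "yaw": 0, "claw": 0.822}, {"offset": [0.22, 0, 0.26], "yaw": 0, "claw": 0.822}, {"offset": [0.29, 0, 0.37], "yaw": 0, "claw": 0.822}, {"offset": [0.34, 0, 0.48], "yaw": 0, "claw": 0.822}, {"offset": [0.38, 0, 0.58], "yaw": 0, "claw": 0.822}, {"offset": [0.38, 0, 0.58], "yaw": 0, "claw": 0.822}]'

```text
time: 36.15
ee_pos: [0.4719, 0.2709, 0.0445]
tcp_rot: [-180.0, -0.0, 180.0]
wrist_force: [-0.7, 0.0, 1.9]
opening: 0.015
grasp_force: 17.2
```

```bash
python3 -c "
from tilt import *
tilt(cams=('wrist','scene','top'))
i,d=camera('top');W=world('top',d);print(pan(i,W,(.57,.271),1))
hsv=cv2.cvtColor(i,cv2.COLOR_RGB2HSV);H=hsv[...,0]
m=(H>50)&(H<92)&(hsv[...,1]>70)&(np.hypot(W[...,0]-.57,W[...,1]-.271)<.08)&(W[...,2]>.035);q=W[m]
A=np.c_[q[:,:2]-[.57,.271],np.ones(len(q))];print(len(q),np.linalg.lstsq(A,q[:,2],rcond=None)[0])
"
```

```text
36.15 [0.4719 0.2709 0.0445] 0.015 17.18276560306549 tq [ 0.101  0.085 -0.051] F [-0.7  0.   1.9]
wrist 379 fwd [0.006 0.043 0.057] dz [-0.024 -0.004  0.017]
scene 1094 fwd [0.041 0.068 0.145] dz [-0.024 -0.007  0.009]
top 584 fwd [0.039 0.102 0.145] dz [-0.024 -0.006  0.01 ]
(array([0.56518667, 0.26773092]), np.float64(0.05158847403530227), np.float64(-179.40454956132587), 211, 40)
351 [ 0.01427506 -0.0205931   0.04456268]
```

>>> servo_tool --rows '[{"offset": [0, 0, 0], "yaw": 0, "claw": 0.7}, {"offset": [0, 0, 0], "yaw": 0, "claw": 0.45}, {"offset": [0, 0, 0], "yaw": 0, "claw": 0.45}, {"offset": [0, 0, -0.3], "yaw": 0, "claw": 0.45}, {"offset": [0, 0, -0.7], "yaw": 0, "claw": 0.45}, {"offset": [0, 0, -1], "yaw": 0, "claw": 0.45}]'

```text
time: 37.1
ee_pos: [0.4725, 0.2711, 0.147]
tcp_rot: [180.0, 0.1, 180.0]
wrist_force: [0.6, -0.1, 0.6]
opening: 0.0469
grasp_force: 0.0
```

>>> servo_tool --rows '[{"offset": [0, -0.5, 0], "yaw": 0, "claw": 0.45}, {"offset": [0, -1, 0], "yaw": 0, "claw": 0.45}]'

```text
time: 37.35
ee_pos: [0.4723, 0.1703, 0.1457]
tcp_rot: [180.0, 0.0, -179.9]
wrist_force: [0.0, -0.3, -0.5]
opening: 0.0471
grasp_force: 0.0
```

>>> servo_tool --rows '[{"offset": [0, -0.5, 0], "yaw": 0, "claw": 0.45}, {"offset": [0, -1, 0], "yaw": 0, "claw": 0.45}]'

```text
time: 37.6
ee_pos: [0.472, 0.0696, 0.1454]
tcp_rot: [180.0, 0.0, 180.0]
wrist_force: [0.4, -0.1, -0.7]
opening: 0.0469
grasp_force: 0.0
```

>>> servo_tool --rows '[{"offset": [0, -0.5, 0], "yaw": 0, "claw": 0.45}, {"offset": [0, -1, 0], "yaw": 0, "claw": 0.45}]'

```text
time: 37.85
ee_pos: [0.472, -0.0306, 0.1455]
tcp_rot: [-180.0, 0.0, 180.0]
wrist_force: [0.9, -0.0, -0.2]
opening: 0.047
grasp_force: 0.0
```

>>> servo_tool --rows '[{"offset": [0, -0.5, 0], "yaw": 0, "claw": 0.45}, {"offset": [0, -1, 0], "yaw": 0, "claw": 0.45}]'

```text
time: 38.1
ee_pos: [0.472, -0.1306, 0.1455]
tcp_rot: [-180.0, 0.0, 180.0]
wrist_force: [0.6, 1.4, 1.1]
opening: 0.0469
grasp_force: 0.0
```

>>> servo_tool --rows '[{"offset": [0, -0.5, -0.3], "yaw": 0.05, "claw": 0.45}, {"offset": [0, -1, -0.6], "yaw": 0.113, "claw": 0.45}, {"offset": [0, -1, -0.6], "yaw": 0.113, "claw": 0.45}]'

```text
time: 38.48
ee_pos: [0.4725, -0.2321, 0.2073]
tcp_rot: [-180.0, 0.2, 159.3]
wrist_force: [-0.5, -0.2, -0.6]
opening: 0.047
grasp_force: 0.0
```

```bash
python3 - <<'E' 2>/dev/null
from studs import *
o=get_obs();print(o['time'],o['ee_pos'],o['tcp_rot'],o['opening'])
i,d=camera('top');W=world('top',d);print(pan(i,W,(.5627,-.3056),0),pan(i,W,(.565,.268),1))
i,d=camera('wrist');W=world('wrist',d,o);save(i,'w9.png');np.savez('w9.npz',i=i,W=W)
print(pan(i,W,(.5627,-.3056),0))
hsv=cv2.cvtColor(i,cv2.COLOR_RGB2HSV)
m=(hsv[...,1]<70)&(hsv[...,2]>120)&(np.hypot(W[...,0]-.5625,W[...,1]+.3055)<.06)
q=W[m];h=q[q[:,2]>.055];print(len(q),len(h),h.mean(0),h.max(0),h.min(0))
for a,b in((.015,.03),(.03,.045),(.045,.055),(.055,.08)):
    t=q[(q[:,2]>a)&(q[:,2]<=b)];print(a,len(t),t.mean(0) if len(t) else '')
h=(W[...,2]>.035)&(W[...,2]<.06)&(hsv[...,2]<70)&(np.hypot(W[...,0]-.469,W[...,1]+.27)<.06)
print(cv2.minAreaRect(W[h][:,:2].astype(np.float32)),h.sum())
E
```

```text
38.475 [ 0.47250119 -0.2321253   0.20727851] [-179.95640684    0.19193276  159.28075342] 0.0470291833000671
(array([0., 0.]), np.float64(0.0), np.float64(20.909351540742026), 0, 7) (array([0.56683581, 0.26790469]), np.float64(0.05165310544855763), np.float64(-179.45329650928056), 210, 103)
(array([ 0.56209463, -0.30670311]), np.float64(0.05028789308593879), np.float64(158.79783015992643), 838, 1234)
1884 576 [ 0.56070793 -0.30410171  0.06728029] [ 0.57401236 -0.29360202  0.07390077] [ 0.55210682 -0.31682457  0.05507908]
0.015 502 [ 0.56272165 -0.30486511  0.02491293]
0.03 335 [ 0.5603045  -0.30395345  0.03690748]
0.045 323 [ 0.58499073 -0.3048344   0.05129375]
0.055 576 [ 0.56070793 -0.30410171  0.06728029]
((0.4793134331703186, -0.27535828948020935), (0.01460571214556694, 0.08089201897382736), 69.51123809814453) 1487
```

View pics/w9.png

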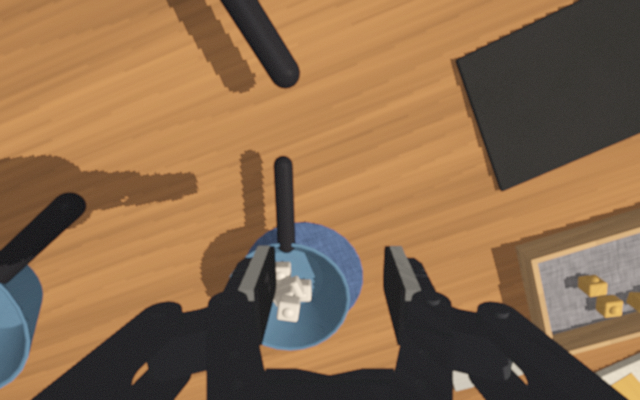

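```bash
python3 - <<'E' 2>/dev/null
from plan import *
p=P();w=180
p.go(.559,-.252,.14,w,1)
p.call([(.559,-.252,.079,w,1,3),(.559,-.265,.079,w,1,1),(.559,-.278,.079,w,1,1),(.559,-.29,.079,w,1,1),(.559,-.303,.079,w,1,2),(.559,-.303,.14,w,1,2)])
p.go(.475,-.24,.18,160,.45)
E
```

```text
2 x [-0.89,0.09,0.65] yaw -0.113 claw 1
3 x [-0.0,-0.0,0.61] yaw -0.0 claw 1 | 1 x [-0.0,-0.13,0.61] yaw -0.0 claw 1 | 1 x [-0.0,-0.26,0.61] yaw -0.0 claw 1 | 1 x [-0.0,-0.38,0.61] yaw -0.0 claw 1 | 2 x [-0.0,-0.51,0.61] yaw -0.0 claw 1 | 2 x [-0.0,-0.51,0.0] yaw -0.0 claw 1
2 x [0.84,0.63,-0.4] yaw 0.111 claw 0.45
```

>>> servo_tool --rows '[{"offset": [-0.45, 0.05, 0.3], "yaw": -0.05, "claw": 1}, {"offset": [-0.89, 0.09, 0.65], "yaw": -0.113, "claw": 1}, {"offset": [-0.89, 0.09, 0.65], "yaw": -0.113, "claw": 1}]' --squeeze 40

```text
time: 38.95
ee_pos: [0.5588, -0.2495, 0.1344]
tcp_rot: [179.8, -0.4, -179.7]
wrist_force: [-0.0, 0.7, -0.6]
opening: 0.0002
grasp_force: 0.0
```

>>> servo_tool --rows '[{"offset": [0, 0, 0.4], "yaw": 0, "claw": 1}, {"offset": [0, 0, 0.61], "yaw": 0, "claw": 1}, {"offset": [0, -0.1, 0.61], "yaw": 0, "claw": 1}, {"offset": [0, -0.2, 0.61], "yaw": 0, "claw": 1}, {"offset": [0, -0.3, 0.61], "yaw": 0, "claw": 1}, {"offset": [0, -0.4, 0.61], "yaw": 0, "claw": 1}, {"offset": [0, -0.51, 0.61], "yaw": 0, "claw": 1}, {"offset": [0, -0.51, 0.61], "yaw": 0, "claw": 1}, {"offset": [0, -0.45, 0.2], "yaw": 0, "claw": 1}, {"offset": [0, -0.45, 0], "yaw": 0, "claw": 1}]'

```text
time: 40.2
ee_pos: [0.5591, -0.2962, 0.1423]
tcp_rot: [-180.0, 0.1, 180.0]
wrist_force: [-0.1, -0.2, 0.5]
opening: 0.0001
grasp_force: 0.0
```

>>> servo_tool --rows '[{"offset": [0.42, 0.3, -0.2], "yaw": 0.05, "claw": 0.45}, {"offset": [0.84, 0.6, -0.4], "yaw": 0.111, "claw": 0.45}, {"offset": [0.84, 0.6, -0.4], "yaw": 0.111, "claw": 0.45}]'

```text
time: 40.58
ee_pos: [0.4735, -0.2352, 0.1829]
tcp_rot: [-180.0, 0.2, 159.9]
wrist_force: [0.8, -0.5, -0.2]
opening: 0.0469
grasp_force: 0.0
```

```bash
cat > cupz.py <<'E'
from studs import *
o=get_obs();print(o['time'],o['ee_pos'],o['tcp_rot'],o['opening'])
i,d=camera('wrist');W=world('wrist',d,o);save(i,'wz.png')
c,*r=pan(i,W,(.5627,-.3056),0);print(c,r)
hsv=cv2.cvtColor(i,cv2.COLOR_RGB2HSV)
m=(hsv[...,1]<70)&(hsv[...,2]>120)&(np.hypot(W[...,0]-c[0],W[...,1]-c[1])<.1)
q=W[m]
for a,b in((-.01,.015),(.015,.03),(.03,.045),(.045,.055),(.055,.08)):
    t=q[(q[:,2]>a)&(q[:,2]<=b)];print(a,len(t),t.mean(0).round(4) if len(t) else '')
print('maxr',np.hypot(*(q[:,:2]-c).T).max())
h=(W[...,2]>.035)&(W[...,2]<.06)&(hsv[...,2]<70)&(np.hypot(W[...,0]-.469,W[...,1]+.27)<.06)
print(cv2.minAreaRect(W[h][:,:2].astype(np.float32)),h.sum())
E
python3 cupz.py 2>/dev/null
```

```text
40.575 [ 0.47348469 -0.23519912  0.18294093] [-179.98671059    0.18928215  159.90790049] 0.04693743564445165
[ 0.56155404 -0.30500972] [np.float64(0.05092776584783232), np.float64(158.69885243911475), 964, 1455]
-0.01 327 [ 0.566  -0.2699  0.0075]
0.015 597 [ 0.56   -0.3029  0.0247]
0.03 614 [ 0.561  -0.3038  0.0387]
0.045 564 [ 0.5814 -0.3118  0.0495]
0.055 0 
maxr 0.09992610952659424
((0.4793676733970642, -0.2733267545700073), (0.014759166166186333, 0.08127450942993164), 68.45339965820312) 1779
```

```bash
cat > lowq.py <<'E'
from studs import *
o=get_obs()
for cam in('wrist','scene','top'):
    i,d=camera(cam);W=world(cam,d,o);hsv=cv2.cvtColor(i,cv2.COLOR_RGB2HSV)
    m=(hsv[...,1]<75)&(hsv[...,2]>120)&(d>0)&(W[...,0]>.3)&(W[...,0]<.7)&(W[...,1]<.4)&(W[...,1]>-.45)&(W[...,2]<.09)
    k,l,s,ce=cv2.connectedComponentsWithStats(m.astype(np.uint8))
    for j in range(1,k):
        if s[j,4]>10: t=W[l==j];print(cam,s[j],np.median(t,0).round(3),'z',t[:,2].min().round(3),t[:,2].max().round(3))
E
python3 lowq.py
```

```text
wrist [298 227  19   3  27] [ 0.515 -0.272  0.003] z 0.001 0.006
wrist [263 229 106 137 424] [ 0.603 -0.261  0.05 ] z -0.0 0.053
wrist [ 558  251   82   77 3443] [ 0.661 -0.038  0.007] z 0.005 0.033
wrist [ 264  269   51   70 1729] [ 0.562 -0.305  0.036] z 0.011 0.052
scene [227 189  30  22 327] [ 0.569 -0.32   0.04 ] z 0.003 0.054
scene [243 188  19   6  30] [ 0.514 -0.332  0.049] z 0.003 0.054
scene [265 206   7  17  26] [ 0.534 -0.249  0.005] z 0.001 0.008
scene [252 220  14   8  34] [ 0.586 -0.244  0.004] z 0.001 0.008
scene [240 227  13   2  22] [ 0.619 -0.264  0.003] z 0.001 0.01
scene [285 252  65  39 989] [ 0.654 -0.011  0.007] z 0.003 0.011
```

```bash
python3 - <<'E' 2>/dev/null
from plan import *
p=P();w=158.6
p.call([(.469,-.269,.13,w,.45,2),(.469,-.269,.09,w,.45,2)])
p.call([(.469,-.269,.0455,w,.45,2),(.469,-.269,.0455,w,1,5)])
p.call([(.469,-.269,.145,w,1,6)])
p.go(.44,-.17,.185,168,1)
p.go(.41,.268,.195,180,1)
E
```

```text
2 x [-0.05,-0.32,0.5] yaw 0.008 claw 0.45 | 2 x [-0.05,-0.32,0.9] yaw 0.008 claw 0.45
2 x [-0.0,-0.0,0.44] yaw 0.0 claw 0.45 | 5 x [-0.0,-0.0,0.44] yaw 0.0 claw 1
6 x [-0.0,-0.0,-0.99] yaw 0.0 claw 1
2 x [0.63,0.81,-0.4] yaw -0.052 claw 1
2 x [0.24,0.84,-0.02] yaw -0.013 claw 1
2 x [0.21,0.85,-0.02] yaw -0.013 claw 1
2 x [0.17,0.86,-0.02] yaw -0.014 claw 1
2 x [0.13,0.87,-0.02] yaw -0.013 claw 1
2 x [0.1,0.88,-0.02] yaw -0.014 claw 1
```

>>> servo_tool --rows '[{"offset": [-0.05, -0.32, 0.3], "yaw": 0.008, "claw": 0.45}, {"offset": [-0.05, -0.32, 0.6], "yaw": 0.008, "claw": 0.45}, {"offset": [-0.05, -0.32, 0.9], "yaw": 0.008, "claw": 0.45}, {"offset": [-0.05, -0.32, 0.9], "yaw": 0.008, "claw": 0.45}]' --squeeze 120

```text
time: 41.28
ee_pos: [0.4674, -0.2679, 0.0871]
tcp_rot: [180.0, -0.3, 158.6]
wrist_force: [0.9, -0.0, 0.2]
opening: 0.0473
grasp_force: 0.0
```

>>> servo_tool --rows '[{"offset": [0, 0, 0.25], "yaw": 0, "claw": 0.45}, {"offset": [0, 0, 0.44], "yaw": 0, "claw": 0.45}, {"offset": [0, 0, 0.44], "yaw": 0, "claw": 0.45}, {"offset": [0, 0, 0.44], "yaw": 0, "claw": 1}, {"offset": [0, 0, 0.44], "yaw": 0, "claw": 1}, {"offset": [0, 0, 0.44], "yaw": 0, "claw": 1}, {"offset": [0, 0, 0.44], "yaw": 0, "claw": 1}, {"offset": [0, 0, 0.44], "yaw": 0, "claw": 1}]'

```text
time: 42.28
ee_pos: [0.4686, -0.2682, 0.0467]
tcp_rot: [180.0, 0.0, 158.6]
wrist_force: [-1.8, 1.9, 5.0]
opening: 0.0125
grasp_force: 117.6
```

>>> servo_tool --rows '[{"offset": [0, 0, -0.1], "yaw": 0, "claw": 1}, {"offset": [0, 0, -0.2], "yaw": 0, "claw": 1}, {"offset": [0, 0, -0.35], "yaw": 0, "claw": 1}, {"offset": [0, 0, -0.5], "yaw": 0, "claw": 1}, {"offset": [0, 0, -0.7], "yaw": 0, "claw": 1}, {"offset": [0, 0, -0.9], "yaw": 0, "claw": 1}, {"offset": [0, 0, -1], "yaw": 0, "claw": 1}, {"offset": [0, 0, -1], "yaw": 0, "claw": 1}]'

```text
time: 43.28
ee_pos: [0.4688, -0.2684, 0.1471]
tcp_rot: [-180.0, 0.1, 158.6]
wrist_force: [-0.6, 0.5, -2.8]
opening: 0.0124
grasp_force: 118.6
```

```bash
cat > t2.py <<'E'
from tilt import *
tilt(False); i,d=camera('top');W=world('top',d);print(pan(i,W,(.566,.268),1))
E
python3 t2.py
```

```text
43.275 [ 0.4688 -0.2684  0.1471] 0.0124 118.59970092773438 tq [ 0.247  0.603 -0.007] F [-0.6  0.5 -2.8]
wrist 368 fwd [-0.049  0.054  0.07 ] dz [-0.084 -0.016  0.018]
scene 471 fwd [-0.186  0.094  0.148] dz [-0.085 -0.013  0.   ]
(array([0.56650262, 0.26807769]), np.float64(0.05183970796417694), np.float64(-179.36619528090966), 198, 99)
```

>>> servo_tool --rows '[{"offset": [0.15, 0.2, -0.1], "yaw": -0.012, "claw": 1}, {"offset": [0.3, 0.4, -0.2], "yaw": -0.025, "claw": 1}, {"offset": [0.45, 0.6, -0.3], "yaw": -0.04, "claw": 1}, {"offset": [0.63, 0.81, -0.4], "yaw": -0.052, "claw": 1}]'

```text
time: 43.92
ee_pos: [0.4389, -0.169, 0.1857]
tcp_rot: [180.0, -0.1, 168.0]
wrist_force: [1.7, -0.0, -2.7]
opening: 0.0124
grasp_force: 118.4
```

>>> servo_tool --rows '[{"offset": [0.08, 0.28, 0], "yaw": -0.004, "claw": 1}, {"offset": [0.16, 0.56, 0], "yaw": -0.009, "claw": 1}, {"offset": [0.24, 0.84, 0], "yaw": -0.013, "claw": 1}]'

```text
time: 44.3
ee_pos: [0.4331, -0.0817, 0.1856]
tcp_rot: [180.0, -0.1, 170.3]
wrist_force: [1.2, -0.3, -3.8]
opening: 0.0128
grasp_force: 118.5
```

>>> servo_tool --rows '[{"offset": [0.07, 0.28, 0], "yaw": -0.004, "claw": 1}, {"offset": [0.14, 0.56, 0], "yaw": -0.009, "claw": 1}, {"offset": [0.21, 0.85, 0], "yaw": -0.013, "claw": 1}]'

```text
time: 44.68
ee_pos: [0.4268, 0.0056, 0.1856]
tcp_rot: [-180.0, -0.1, 172.6]
wrist_force: [-0.1, 0.7, -3.3]
opening: 0.0126
grasp_force: 118.6
```

```bash
python3 - <<'E'
from tilt import *
tilt(False)
i,d=camera('top');W=world('top',d);hsv=cv2.cvtColor(i,cv2.COLOR_RGB2HSV);H=hsv[...,0]
m=(H>95)&(H<125)&(hsv[...,1]>90)&(W[...,2]<.012)&(np.hypot(W[...,0]-.5728,W[...,1]+.297)<.08)
print(m.sum(),cv2.minEnclosingCircle(W[m][:,:2].astype(np.float32)),W[m].mean(0))
p=P();p.go(.41,.268,.19,180,1)
E
```

```text
44.675 [0.4268 0.0056 0.1856] 0.0126 118.57130527496338 tq [0.02  0.139 0.021] F [-0.1  0.7 -3.3]
wrist 215 fwd [0.035 0.06  0.07 ] dz [-0.041 -0.024 -0.001]
scene 558 fwd [0.048 0.086 0.152] dz [-0.035 -0.012  0.001]
1070 ((0.5718880295753479, -0.2996119260787964), 0.060537081211805344) [ 0.57227609 -0.29917059  0.00386368]
2 x [0.17,0.86,-0.01] yaw -0.013 claw 1
2 x [0.13,0.87,-0.02] yaw -0.014 claw 1
2 x [0.09,0.87,-0.01] yaw -0.013 claw 1
```

>>> servo_tool --rows '[{"offset": [0.06, 0.28, 0], "yaw": -0.004, "claw": 1}, {"offset": [0.12, 0.56, 0], "yaw": -0.009, "claw": 1}, {"offset": [0.17, 0.86, 0], "yaw": -0.013, "claw": 1}]'

```text
time: 45.2
ee_pos: [0.4213, 0.0922, 0.1859]
tcp_rot: [-180.0, -0.0, 174.9]
wrist_force: [1.0, -1.0, -2.5]
opening: 0.0124
grasp_force: 118.7
```

>>> servo_tool --rows '[{"offset": [0.04, 0.28, 0], "yaw": -0.004, "claw": 1}, {"offset": [0.08, 0.56, 0], "yaw": -0.009, "claw": 1}, {"offset": [0.13, 0.87, -0.02], "yaw": -0.014, "claw": 1}]'

```text
time: 45.58
ee_pos: [0.4162, 0.1801, 0.1877]
tcp_rot: [-180.0, -0.0, 177.4]
wrist_force: [1.3, -0.7, -2.9]
opening: 0.0122
grasp_force: 118.8
```

>>> servo_tool --rows '[{"offset": [0.03, 0.28, 0], "yaw": -0.004, "claw": 1}, {"offset": [0.06, 0.56, 0], "yaw": -0.009, "claw": 1}, {"offset": [0.09, 0.8, -0.02], "yaw": -0.013, "claw": 1}, {"offset": [0.09, 0.87, -0.02], "yaw": -0.013, "claw": 1}, {"offset": [0.09, 0.87, -0.02], "yaw": -0.013, "claw": 0.84}, {"offset": [0.09, 0.87, -0.02], "yaw": -0.013, "claw": 0.84}]'

```text
time: 46.32
ee_pos: [0.4112, 0.2664, 0.1901]
tcp_rot: [-180.0, -0.0, 179.7]
wrist_force: [0.9, -0.1, -2.3]
opening: 0.014
grasp_force: 63.2
```

```bash
python3 t2.py
```

```text
46.325 [0.4112 0.2664 0.1901] 0.014 63.2293438911438 tq [ 0.007  0.229 -0.004] F [ 0.9 -0.1 -2.3]
wrist 294 fwd [0.031 0.06  0.07 ] dz [-0.043 -0.025 -0.001]
scene 901 fwd [0.048 0.081 0.151] dz [-0.037 -0.012  0.   ]
(array([0.56623155, 0.26816733]), np.float64(0.052203971269665334), np.float64(-179.04239901358903), 124, 89)
```

>>> servo_tool --rows '[{"offset": [0, 0, 0], "yaw": 0, "claw": 0.828}, {"offset": [0, 0, 0], "yaw": 0, "claw": 0.828}]'

```text
time: 46.72
ee_pos: [0.4111, 0.2671, 0.1904]
tcp_rot: [180.0, 0.0, 179.8]
wrist_force: [1.0, -0.2, -3.7]
opening: 0.0149
grasp_force: 31.7
```

```bash
python3 -c "
from tilt import *
tilt(False)"
```

```text
46.725 [0.4111 0.2671 0.1904] 0.0149 31.658703088760376 tq [0.026 0.264 0.037] F [ 1.  -0.2 -3.7]
wrist 345 fwd [0.033 0.06  0.07 ] dz [-0.043 -0.025 -0.001]
scene 902 fwd [0.048 0.081 0.152] dz [-0.038 -0.012  0.   ]
```

>>> servo_tool --rows '[{"offset": [0, 0, 0], "yaw": 0, "claw": 0.825}, {"offset": [0, 0, 0], "yaw": 0, "claw": 0.825}]'

```text
time: 47.08
ee_pos: [0.411, 0.2673, 0.1903]
tcp_rot: [180.0, 0.0, 179.8]
wrist_force: [-0.7, 0.2, -4.5]
opening: 0.015
grasp_force: 25.4
```

```bash
python3 -c "
from tilt import *
tilt(False)"
```

```text
47.075 [0.411  0.2673 0.1903] 0.015 25.437310338020325 tq [-0.016  0.287 -0.011] F [-0.7  0.2 -4.5]
wrist 1547 fwd [0.009 0.113 0.123] dz [-0.092 -0.086  0.011]
scene 1263 fwd [0.033 0.063 0.117] dz [-0.109 -0.079 -0.033]
```

>>> servo_tool --rows '[{"offset": [-0.15, 0, -0.05], "yaw": 0, "claw": 0.83}, {"offset": [-0.3, 0, -0.1], "yaw": 0, "claw": 0.83}, {"offset": [-0.3, 0, -0.1], "yaw": 0, "claw": 0.82}, {"offset": [-0.3, 0, -0.1], "yaw": 0, "claw": 0.82}]'

```text
time: 47.68
ee_pos: [0.4406, 0.2671, 0.2]
tcp_rot: [-180.0, -0.0, 179.8]
wrist_force: [-0.1, -0.4, -3.6]
opening: 0.0155
grasp_force: 14.7
```

```bash
python3 -c "
from tilt import *
tilt(False)"
```

```text
47.675 [0.4406 0.2671 0.2   ] 0.0155 14.70065787434578 tq [-0.062  0.259 -0.025] F [-0.1 -0.4 -3.6]
wrist 1776 fwd [-0.023  0.036  0.104] dz [-0.116 -0.08   0.011]
scene 1297 fwd [0.018 0.037 0.099] dz [-0.12  -0.083 -0.041]
```

>>> servo_tool --rows '[{"offset": [-0.15, 0, -0.05], "yaw": 0, "claw": 0.825}, {"offset": [-0.3, 0, -0.1], "yaw": 0, "claw": 0.825}, {"offset": [-0.3, 0, -0.1], "yaw": 0, "claw": 0.817}, {"offset": [-0.3, 0, -0.1], "yaw": 0, "claw": 0.817}]'

```text
time: 48.28
ee_pos: [0.4704, 0.267, 0.21]
tcp_rot: [-180.0, -0.0, 179.8]
wrist_force: [-1.2, -0.4, -3.2]
opening: 0.016
grasp_force: 8.5
```

```bash
python3 -c "
from tilt import *
tilt(False)"; python3 lowq.py | grep -v wrist
```

```text
48.275 [0.4704 0.267  0.21  ] 0.016 8.544147312641144 tq [-0.021  0.134 -0.038] F [-1.2 -0.4 -3.2]
wrist 6665 fwd [-0.008  0.008  0.031] dz [-0.093 -0.07  -0.01 ]
scene 1166 fwd [-0.007  0.017  0.06 ] dz [-0.144 -0.098 -0.054]
scene [226 203  46  26 392] [ 0.578 -0.302  0.005] z -0.0 0.01
scene [440 243  12  17  26] [0.522 0.229 0.071] z 0.001 0.089
scene [447 242  33  20 186] [0.507 0.267 0.086] z 0.07 0.09
scene [285 252  65  39 996] [ 0.654 -0.011  0.007] z 0.002 0.012
top [193 186   5   8  18] [0.512 0.248 0.089] z 0.061 0.09
top [186 192   8   3  13] [0.505 0.266 0.088] z 0.067 0.089
```

>>> servo_tool --rows '[{"offset": [-0.1, 0, 0], "yaw": 0, "claw": 0.822}, {"offset": [-0.2, 0, -0.05], "yaw": 0, "claw": 0.822}, {"offset": [-0.27, 0, -0.05], "yaw": 0, "claw": 0.822}, {"offset": [-0.27, 0, -0.05], "yaw": 0, "claw": 0.815}, {"offset": [-0.27, 0, -0.05], "yaw": 0, "claw": 0.815}, {"offset": [-0.27, 0, -0.05], "yaw": 0, "claw": 0.815}, {"offset": [-0.27, 0, -0.05], "yaw": 0, "claw": 0.825}]'

```text
time: 49.4
ee_pos: [0.4978, 0.267, 0.2153]
tcp_rot: [180.0, 0.0, 179.8]
wrist_force: [-0.2, -0.5, -2.6]
opening: 0.0154
grasp_force: 20.2
```

```bash
python3 -c "
from tilt import *
tilt(False)"; python3 lowq.py | grep -v wrist
```

```text
49.4 [0.4978 0.267  0.2153] 0.0154 20.24804323911667 tq [-0.026  0.046  0.007] F [-0.2 -0.5 -2.6]
wrist 8770 fwd [-0.018  0.001  0.021] dz [-0.097 -0.071 -0.035]
scene 1136 fwd [-0.014  0.011  0.047] dz [-0.15  -0.103 -0.056]
scene [226 203  46  26 332] [ 0.583 -0.301  0.005] z -0.001 0.009
scene [248 208   9   7  21] [ 0.547 -0.304  0.005] z 0.001 0.007
scene [227 219   7   6  12] [ 0.624 -0.32   0.004] z 0.001 0.007
scene [445 247  32  19 135] [0.527 0.268 0.086] z 0.073 0.09
scene [438 249   8  12  19] [0.54  0.228 0.077] z 0.0 0.089
scene [285 252  65  38 999] [ 0.654 -0.011  0.007] z 0.003 0.012
```

>>> servo_tool --rows '[{"offset": [0, 0, 0], "yaw": 0, "claw": 1}, {"offset": [0, 0, 0], "yaw": 0, "claw": 1}, {"offset": [0.1, 0, 0], "yaw": 0, "claw": 1}, {"offset": [-0.1, 0, 0], "yaw": 0, "claw": 1}, {"offset": [0.1, 0, 0], "yaw": 0, "claw": 1}, {"offset": [-0.1, 0, 0], "yaw": 0, "claw": 1}, {"offset": [0.1, 0, 0], "yaw": 0, "claw": 1}, {"offset": [-0.1, 0, 0], "yaw": 0, "claw": 1}, {"offset": [0, 0, 0], "yaw": 0, "claw": 1}]'

```text
time: 50.78
ee_pos: [0.4982, 0.2669, 0.215]
tcp_rot: [-180.0, -0.0, 179.8]
wrist_force: [-0.9, -0.1, -3.2]
opening: 0.0131
grasp_force: 119.3
```

```bash
sed -i 's/<.09)/<.17)/' lowq.py; python3 -c "
from tilt import *
tilt(False)"; python3 lowq.py | grep -v wrist
```

```text
50.775 [0.4982 0.2669 0.215 ] 0.0131 119.26078677177429 tq [-0.06  -0.019 -0.012] F [-0.9 -0.1 -3.2]
wrist 8746 fwd [-0.019  0.001  0.021] dz [-0.097 -0.072 -0.053]
scene 1856 fwd [-0.016  0.007  0.045] dz [-0.15  -0.117 -0.059]
scene [226 203  46  26 410] [ 0.583 -0.301  0.005] z -0.0 0.01
scene [437 223  10  39  53] [0.531 0.216 0.101] z 0.001 0.146
scene [ 285  252   65   38 1001] [ 0.654 -0.01   0.007] z 0.003 0.014
scene [437 271  29  25 415] [0.566 0.269 0.032] z 0.01 0.054
top [183 164   6   7  21] [0.593 0.294 0.04 ] z 0.036 0.046
top [192 167   9   7  40] [0.582 0.262 0.036] z 0.024 0.043
top [187 171   9   9  36] [0.565 0.283 0.029] z 0.024 0.034
top [198 173   7   7  35] [0.563 0.246 0.037] z 0.007 0.045
```

>>> servo_tool --rows '[{"offset": [0, 0, -0.25], "yaw": 0, "claw": 1}, {"offset": [0, 0, -0.5], "yaw": 0, "claw": 1}, {"offset": [-0.1, -0.3, -0.5], "yaw": 0, "claw": 1}, {"offset": [-0.15, -0.6, -0.5], "yaw": 0, "claw": 1}, {"offset": [-0.2, -0.95, -0.5], "yaw": 0, "claw": 1}]'

```text
time: 51.65
ee_pos: [0.5177, 0.1712, 0.2653]
tcp_rot: [180.0, 0.0, 179.8]
wrist_force: [0.4, 0.2, -2.0]
opening: 0.013
grasp_force: 119.2
```

```bash
python3 lowq.py | grep -v wrist; python3 - <<'E'
from tilt import *
i,d=camera('top');W=world('top',d);print(pan(i,W,(.566,.268),1))
save(cv2.resize(i[110:230,130:290],None,fx=5,fy=5,interpolation=cv2.INTER_CUBIC),'t10.png')
E
```

```text
scene [226 203  46  26 174] [ 0.57  -0.303  0.005] z -0.001 0.009
scene [393 204   7  25  39] [0.551 0.115 0.144] z 0.001 0.17
scene [410 237  13   3  20] [0.566 0.179 0.117] z 0.115 0.122
scene [285 252  65  38 996] [ 0.654 -0.01   0.007] z 0.003 0.011
scene [437 271  29  25 415] [0.566 0.268 0.032] z 0.01 0.052
(array([0.56469702, 0.26924793]), np.float64(0.05368346523694411), np.float64(-178.69927239593116), 61, 99)
```

View pics/t10.png

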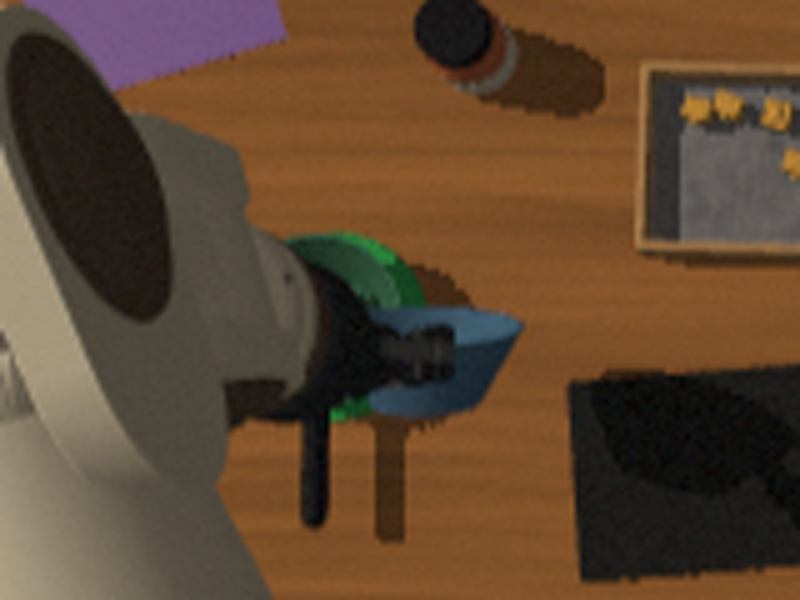

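>>> servo_tool --rows '[{"offset": [-0.06, -0.3, 0], "yaw": 0, "claw": 1}, {"offset": [-0.12, -0.6, 0], "yaw": 0, "claw": 1}, {"offset": [-0.18, -0.94, 0], "yaw": 0, "claw": 1}]'

```text
time: 52.22
ee_pos: [0.5354, 0.0782, 0.2652]
tcp_rot: [180.0, 0.0, 179.9]
wrist_force: [-0.5, -0.3, -1.8]
opening: 0.0132
grasp_force: 119.2
```

>>> servo_tool --rows '[{"offset": [-0.06, -0.3, 0], "yaw": 0, "claw": 1}, {"offset": [-0.12, -0.6, 0], "yaw": 0, "claw": 1}, {"offset": [-0.18, -0.94, 0], "yaw": 0, "claw": 1}]'

```text
time: 52.6
ee_pos: [0.5533, -0.016, 0.2653]
tcp_rot: [180.0, 0.0, 179.9]
wrist_force: [0.4, -0.2, -2.4]
opening: 0.0131
grasp_force: 119.2
```

>>> servo_tool --rows '[{"offset": [-0.06, -0.3, 0], "yaw": 0, "claw": 1}, {"offset": [-0.12, -0.6, 0], "yaw": 0, "claw": 1}, {"offset": [-0.18, -0.94, 0], "yaw": 0, "claw": 1}]'

```text
time: 52.98
ee_pos: [0.5712, -0.1101, 0.2652]
tcp_rot: [180.0, 0.0, 179.9]
wrist_force: [-0.1, -0.1, -2.3]
opening: 0.0131
grasp_force: 119.2
```

>>> servo_tool --rows '[{"offset": [-0.06, -0.3, 0], "yaw": 0, "claw": 1}, {"offset": [-0.12, -0.6, 0], "yaw": 0, "claw": 1}, {"offset": [-0.18, -0.94, 0], "yaw": 0, "claw": 1}]'

```text
time: 53.35
ee_pos: [0.5891, -0.2041, 0.2652]
tcp_rot: [180.0, 0.0, 179.9]
wrist_force: [-0.0, 0.5, -2.7]
opening: 0.013
grasp_force: 119.2
```

```bash
python3 lowq.py; python3 - <<'E'
from tilt import *
tilt(False)
gold('top')
i,d=camera('top');W=world('top',d);print(pan(i,W,(.566,.268),1))
hsv=cv2.cvtColor(i,cv2.COLOR_RGB2HSV)
m=(hsv[...,1]<75)&(hsv[...,2]>100)&(np.hypot(W[...,0]-.566,W[...,1]-.268)<.1)
print('white px',m.sum(),'z',W[m][:,2].min(),W[m][:,2].max(),'rmax',np.hypot(W[m][:,0]-.566,W[m][:,1]-.268).max())
print((W[160:190,180:212,2]*1000).round().astype(int)[::2,::2])
p=P();p.go(.609,-.2993,.252,180,1)
E
```

```text
wrist [193  80 107 115 623] [ 0.571 -0.268  0.004] z -0.001 0.007
wrist [370 183  23  33  63] [ 0.585 -0.17   0.165] z 0.001 0.17
wrist [ 439  189  119   70 5939] [ 0.659 -0.009  0.007] z 0.004 0.033
scene [242 172  30  56 141] [ 0.583 -0.251  0.006] z -0.002 0.169
scene [240 227  13   2  22] [ 0.619 -0.265  0.004] z 0.001 0.007
scene [285 252  65  38 999] [ 0.654 -0.01   0.007] z 0.003 0.011
scene [437 271  29  25 417] [0.566 0.268 0.032] z 0.008 0.053
top [183 164   6   6  18] [0.593 0.294 0.042] z 0.037 0.046
top [192 167   9   7  39] [0.582 0.262 0.036] z 0.025 0.043
top [187 172   9  10  40] [0.563 0.281 0.029] z 0.02 0.033
top [198 173   7   8  31] [0.562 0.247 0.04 ] z 0.023 0.046
53.5 [ 0.5888 -0.2047  0.2646] 0.0131 119.20724987983704 tq [0.009 0.013 0.005] F [-0.1  0.8 -1.9]
wrist 8598 fwd [-0.018  0.001  0.021] dz [-0.095 -0.072 -0.053]
scene 764 fwd [-0.013  0.017  0.045] dz [-0.148 -0.119 -0.063]
gold 16 [0.706 0.07  0.03 ]
gold 16 [0.712 0.017 0.023]
gold 16 [0.709 0.036 0.024]
gold 16 [ 0.674 -0.029  0.024]
gold 13 [ 0.638 -0.084  0.029]
(array([0.56657144, 0.26805805]
[... 776 characters left out ...]
   26   29   23   11   29   28   28   34   10    8
    36   46]
 [  32   33   22   16   33   33   20   25   12   27   39   37   44   14
    38   46]
 [  34   31   24   14    6   13   27   31   22   10   44   45   39   20
    42    7]
 [  38   32   23   14   15   12   28   28   30    9   35   41   38   30
    45    2]
 [  41   36   28   24   18    8    9   21    9    7   15    9   17 1223
    51    1]
 [  42   40   31   25   25   16   11   11   10   10   12   21   34   50
    -2    3]
 [  48   45   40   38   31   32   22   15   22   17   26   38   51    5
     4    3]
 [  -2   51   49   42   41   34   31   31   34   33   40   45    8    1
     5   -3]]
2 x [-0.21,-0.96,0.13] yaw -0.001 claw 1
```

>>> servo_tool --rows '[{"offset": [-0.07, -0.3, 0.05], "yaw": 0, "claw": 1}, {"offset": [-0.14, -0.6, 0.1], "yaw": 0, "claw": 1}, {"offset": [-0.2, -0.9, 0.13], "yaw": -0.001, "claw": 1}, {"offset": [-0.2, -0.96, 0.13], "yaw": -0.001, "claw": 1}, {"offset": [-0.2, -0.96, 0.13], "yaw": -0.001, "claw": 1}]'

```text
time: 54.32
ee_pos: [0.6081, -0.2998, 0.2524]
tcp_rot: [180.0, -0.0, 180.0]
wrist_force: [-0.3, 0.9, -1.7]
opening: 0.0135
grasp_force: 119.2
```

>>> servo_tool --rows '[{"offset": [0, 0, 0.35], "yaw": 0, "claw": 1}, {"offset": [0, 0, 0.7], "yaw": 0, "claw": 1}, {"offset": [0, 0, 0.95], "yaw": 0, "claw": 1}, {"offset": [0, 0, 0.95], "yaw": 0, "claw": 0.85}, {"offset": [0, 0, 0.95], "yaw": 0, "claw": 0.825}]'

```text
time: 54.95
ee_pos: [0.6085, -0.2998, 0.1591]
tcp_rot: [-180.0, 0.1, -180.0]
wrist_force: [-0.1, 0.6, -2.3]
opening: 0.0152
grasp_force: 32.4
```

>>> servo_tool --rows '[{"offset": [0.05, 0, 0.05], "yaw": 0, "claw": 0.822}, {"offset": [0.12, 0, 0.09], "yaw": 0, "claw": 0.822}, {"offset": [0.2, 0, 0.13], "yaw": 0, "claw": 0.822}, {"offset": [0.28, 0, 0.17], "yaw": 0, "claw": 0.822}, {"offset": [0.37, 0, 0.2], "yaw": 0, "claw": 0.822}, {"offset": [0.37, 0, 0.2], "yaw": 0, "claw": 0.822}]'

```text
time: 55.7
ee_pos: [0.5709, -0.3008, 0.1397]
tcp_rot: [-179.9, 0.2, 180.0]
wrist_force: [-1.0, 1.3, 7.7]
opening: 0.0154
grasp_force: 20.8
```

```bash
python3 -c "
from tilt import *
tilt(False)"
```

```text
55.7 [ 0.5709 -0.3008  0.1397] 0.0154 20.771411955356598 tq [0.246 0.121 0.017] F [-1.   1.3  7.7]
wrist 5401 fwd [-0.007  0.011  0.036] dz [-0.096 -0.072  0.005]
scene 472 fwd [0.012 0.031 0.067] dz [-0.119 -0.1   -0.056]
```

Same as the pot; continue the roll-down.

>>> servo_tool --rows '[{"offset": [0.1, 0, 0.05], "yaw": 0, "claw": 0.822}, {"offset": [0.2, 0, 0.1], "yaw": 0, "claw": 0.822}, {"offset": [0.3, 0, 0.14], "yaw": 0, "claw": 0.822}, {"offset": [0.4, 0, 0.19], "yaw": 0, "claw": 0.822}, {"offset": [0.5, 0, 0.26], "yaw": 0, "claw": 0.822}, {"offset": [0.6, 0, 0.34], "yaw": 0, "claw": 0.822}, {"offset": [0.6, 0, 0.34], "yaw": 0, "claw": 0.822}]'

```text
time: 56.68
ee_pos: [0.5098, -0.3004, 0.1029]
tcp_rot: [180.0, -0.1, 179.9]
wrist_force: [-4.5, -0.3, 4.7]
opening: 0.0156
grasp_force: 18.0
```

>>> servo_tool --rows '[{"offset": [0.08, 0, 0.08], "yaw": 0, "claw": 0.822}, {"offset": [0.15, 0, 0.17], "yaw": 0, "claw": 0.822}, {"offset": [0.22, 0, 0.26], "yaw": 0, "claw": 0.822}, {"offset": [0.29, 0, 0.37], "yaw": 0, "claw": 0.822}, {"offset": [0.34, 0, 0.48], "yaw": 0, "claw": 0.822}, {"offset": [0.38, 0, 0.58], "yaw": 0, "claw": 0.822}, {"offset": [0.38, 0, 0.58], "yaw": 0, "claw": 0.822}]'

```text
time: 57.55
ee_pos: [0.4724, -0.3001, 0.0445]
tcp_rot: [180.0, -0.1, 180.0]
wrist_force: [-1.0, 1.0, 2.0]
opening: 0.0151
grasp_force: 16.8
```

```bash
cat > fin.py <<'E'
from tilt import *
o=tilt(False)
i,d=camera('top');W=world('top',d)
hsv=cv2.cvtColor(i,cv2.COLOR_RGB2HSV);H=hsv[...,0]
for c,g in(((.57,-.30),0),((.566,.268),1)):
    print(pan(i,W,c,g))
    m=((H>50)&(H<92) if g else (H>95)&(H<125))&(hsv[...,1]>70)&(np.hypot(W[...,0]-c[0],W[...,1]-c[1])<.08)
    q=W[m&(W[...,2]>.04)];A=np.c_[q[:,:2]-c,np.ones(len(q))];print('rim plane',np.linalg.lstsq(A,q[:,2],rcond=None)[0].round(3))
    q=W[m&(W[...,2]<.01)&(np.hypot(W[...,0]-c[0],W[...,1]-c[1])<.075)][:,:2].astype(np.float32);print('mat',cv2.minEnclosingCircle(q) if len(q) else '')
for n,(u,v) in dict(jar=(221,117),kn1=(325,124),kn2=(398,127)).items():print(n,W[v,u].round(3))
E
python3 fin.py; python3 lowq.py
```

```text
57.55 [ 0.4724 -0.3001  0.0445] 0.0151 16.848380863666534 tq [0.116 0.293 0.015] F [-1.  1.  2.]
wrist 281 fwd [-0.096  0.031  0.06 ] dz [-0.024 -0.002  0.017]
scene 553 fwd [-0.066  0.071  0.147] dz [-0.024 -0.007  0.013]
(array([ 0.56667268, -0.30118621]), np.float64(0.05094121925724463), np.float64(nan), 164, 0)
rim plane [0.016 0.014 0.048]
mat ((0.5721009969711304, -0.2916103005409241), 0.058806147426366806)
(array([0.5665916 , 0.26794872]), np.float64(0.05170703909948124), np.float64(-179.48191218875056), 208, 99)
rim plane [-0.007 -0.019  0.046]
mat ((0.5690580010414124, 0.27076712250709534), 0.06023133918642998)
jar [0.741 0.177 0.074]
kn1 [ 0.738 -0.144  0.003]
kn2 [ 0.729 -0.381  0.005]
wrist [353 244  13  11  23] [ 0.463 -0.287  0.031] z 0.029 0.039
wrist [293 285   9   9  35] [ 0.463 -0.311  0.062] z 0.061 0.063
wrist [358 284   9  11  38] [ 0.463 -0.29   0.062] z 0.061 0.063
scene [270 186   3   9  18] [ 0.482 -0.287  0.04 ] z 0.029 0.057
scene [227 189  20  14  41] [ 0.561 -0.35   0.05 ] z -0.002 0.054
scene [259 213  13  14  30] [ 0.564 -0.24   0.003] z -0.001 0.008
scene [240 227  14   2  24] [ 0.618 -0.265  0.004] z 0.001 0.006
scene [285 252  65  39 995] [ 0.654 -0.011  0.007] z 0.002 0.013
scene [437 271  29  25 414] [0.566 0.268 0.032] z 0.011 0.053
top [183 164   6   6  20] [0.593 0.294 0.04 ] z 0.031 0.044
top [192 167   9   7  40] [0.582 0.262 0.037] z 0.021 0.044
top [187 172   9  10  40] [0.563 0.281 0.029] z 0.023 0.035
top [198 173   7   8  34] [0.562 0.246 0.038] z 0.021 0.046h.py:27: RuntimeWarning: Mean of empty slice.
  v=h.mean(0)-c
  ret = um.true_divide(
```

Release, rise, and move clear for a final check.

>>> servo_tool --rows '[{"offset": [0, 0, 0], "yaw": 0, "claw": 0.7}, {"offset": [0, 0, 0], "yaw": 0, "claw": 0.45}, {"offset": [0, 0, 0], "yaw": 0, "claw": 0.45}, {"offset": [0, 0, -0.3], "yaw": 0, "claw": 0.45}, {"offset": [0, 0, -0.7], "yaw": 0, "claw": 0.45}, {"offset": [0, 0, -1], "yaw": 0, "claw": 0.45}]'

```text
time: 58.6
ee_pos: [0.4733, -0.3005, 0.147]
tcp_rot: [-180.0, 0.1, 180.0]
wrist_force: [-0.4, -0.3, -0.6]
opening: 0.0474
grasp_force: 0.0
```

>>> servo_tool --rows '[{"offset": [0.3, 0.4, -0.2], "yaw": 0, "claw": 0.45}, {"offset": [0.5, 1, -0.5], "yaw": 0, "claw": 0.45}, {"offset": [0.5, 1, -0.5], "yaw": 0, "claw": 0.45}]'

```text
time: 58.98
ee_pos: [0.4229, -0.1986, 0.1978]
tcp_rot: [-179.9, 0.2, -179.9]
wrist_force: [1.0, -0.1, 0.3]
opening: 0.0473
grasp_force: 0.0
```

>>> servo_tool --rows '[{"offset": [0, 0.5, -0.2], "yaw": 0, "claw": 0.45}, {"offset": [0, 1, -0.4], "yaw": 0, "claw": 0.45}, {"offset": [0, 1, -0.4], "yaw": 0, "claw": 0.45}, {"offset": [0, 1, -0.4], "yaw": 0, "claw": 0.45}]'

```text
time: 59.48
ee_pos: [0.4234, -0.1007, 0.2347]
tcp_rot: [-180.0, -0.0, -180.0]
wrist_force: [0.1, 0.5, -0.1]
opening: 0.0469
grasp_force: 0.0
```

```bash
python3 fin.py; python3 lowq.py; python3 -c "
from tilt import *
gold('top')"
```

```text
59.475 [ 0.4234 -0.1007  0.2347] 0.0469 0.0 tq [-0.038  0.032 -0.022] F [ 0.1  0.5 -0.1]
wrist 216 fwd [-0.099  0.114  0.136] dz [-0.198 -0.185 -0.173]
scene 33
(array([ 0.56953523, -0.30108602]), np.float64(0.05161659391985254), np.float64(-179.2908624357432), 222, 84)
rim plane [-0.008  0.011  0.047]
mat ((0.5718891620635986, -0.2969575524330139), 0.05912831425666809)
(array([0.56650805, 0.26807197]), np.float64(0.05162786258669452), np.float64(-179.3302543018734), 200, 99)
rim plane [ 0.001 -0.008  0.046]
mat ((0.5690523982048035, 0.2707260847091675), 0.06032150983810425)
jar [0.741 0.177 0.073]
kn1 [ 0.738 -0.144  0.005]
kn2 [ 0.73  -0.382  0.001]
wrist [148 241  65  56 138] [ 0.532 -0.25   0.003] z 0.0 0.006
wrist [ 76 269  29  77 190] [ 0.571 -0.355  0.049] z 0.0 0.052
wrist [ 349  343   51   28 1082] [ 0.654 -0.055  0.007] z 0.005 0.033
scene [226 190  31  17  66] [ 0.547 -0.346  0.049] z -0.0 0.055
scene [259 219  10   8  16] [ 0.579 -0.24   0.004] z 0.002 0.007
scene [240 227  13   2  21] [ 0.618 -0.264  0.004] z 0.0 0.008
scene [285 252  65  38 992] [ 0.653 -0.011  0.007] z 0.003 0.011
scene [437 271  29  25 413] [0.566 0.268 0.032] z 0.011 0.052
top [183 164   6   6  19] [0.593 0.294 0.04 ] z 0.033 0.046
top [192 167   9   7  40] [0.583 0.262 0.035] z 0.021 0.044
top [187 172   9  10  40] [0.563 0.281 0.029] z 0.021 0.033
top [198 173   7   8  34] [0.562 0.246 0.04 ] z 0.026 0.045
gold 23 [0.695 0.069 0.031]
gold 14 [ 0.71  -0.087  0.03 ]
gold 17 [0.712 0.017 0.023]
gold 16 [0.709 0.036 0.024]
gold 18 [ 0.674 -0.029  0.023]
gold 14 [ 0.639 -0.084  0.031]
```

```bash
python3 -c "
from workcell import *
print(job_done())"
```

```text
the job is handed in; nothing more can be done
None
```

Job handed in at about 60 s: all four gilded studs are in the tray, the white studs are in the green pot (about seven by pixel area, not counted one by one, and none seen elsewhere), both pans stand upright on their mats, and the knife and jar read unmoved.

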